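# Extend the push-button work stand in the spray booth by one hole

## Task

Raise the spraying plate by one notch: press in the spring button on the side of the push-button stand's telescoping tube, slide the tube up its pole off the present hole and on until the button springs out into the very next hole. Keep the white cup standing on the plate, leave the other things on the bench where they are, and let go of the stand.

Things in the scene. Friction and masses are not known exactly. Their poses are not given: they have to be found in the camera images.
- stand: Foot of the push-button stand: bolted-down dark steel plate 280 x 150 x 12 mm. Origin on the bench, 10 mm to +x of the plate's middle; z up. A fixed square aluminium pole (26 mm) starts at (-120, 0, 45) mm, in a bracket 30 mm wide and 62 mm high, and rises in this frame's xz plane at 45 degrees above level towards +x. The telescoping tube slides on it.
- tube_axis (a point): On the tube's centre line level with the button; moves with the tube. x points up the pole (the way the tube extends, 45 degrees above level), y out of the button's side, z square to the pole, up and back. The tube's lower part is a black collar, 34 x 34 mm in section, from 65 mm below this point to 25 mm above it along x; then 32 mm square aluminium tube, 80 mm more.
- button_face (a point): Middle of the outer face of the spring button on the collar's +y side; moves with the button; axes as tube_axis. The steel button is 20 x 20 mm and stands 8 mm proud of the collar when out (42 mm from its face to the collar's other side), 1 mm when fully pressed.
- collar_grip (a point): Point on the tube's centre line 42 mm down the tube from the button, where the plain collar (34 mm wide, flat sides) can be gripped without touching the button; axes as tube_axis.
- plate_center (a point): Middle of the top of the level steel plate, 160 mm across, 10 mm thick, on the tube's upper end; axes as tube_axis; moves with the tube. A flat turning tab, 30 mm wide, sticks out of the plate towards the pole's foot, 90 mm above the button and ending 8 mm past it in plan, so an upright gripper does not fit; one leaning back 35 to 45 degrees, in the pole's plane, does.
- tube (a joint): How far the tube has been slid up its pole, m: 0 at the start (present hole), at most 0.105. Takes about 10 N to slide up, stays where left, locked (2 mm of play) while the button is out in a hole. The next hole lies somewhere from 0.038 to 0.052, different each time and not visible. One more hole, 44 mm beyond that, is not wanted.
- button (a joint): How far the button is pressed in, m: 0 fully out (locked in a hole), 0.007 fully in; 5 N to start, 10 N fully in. The tube is free once it is about 0.0046 in. Let go between holes, the button stays held in at about 0.0045; it springs out to 0 by itself when it meets a hole.
- work_cup: White cup, 85 mm tall, 72 mm across its mouth, about 90 g, standing loose on the stand's plate. Origin under its middle, z up.
- spray_bottle: White spray bottle with a yellow head, 213 mm tall, 76 mm across; origin under its middle. Bystander.
- cup_stack: Stack of red cups, 153 mm tall, 94 mm across; origin under its middle. Bystander.
- paint_jar: Paint jar, 75 mm tall, 64 mm across; origin under its middle. Bystander.
- tape_roll: Roll of tape lying flat, 100 mm across, 25 mm high; origin under its middle. Bystander.
- twist_stand: A stand of like build that is not to be used: no button but a round ribbed twist collar (46 mm across), nothing on its plate. Fixed; origin as for stand.
- airbrush: Steel airbrush lying on the bench, 165 mm long along its x, 25 mm high; origin under its middle. Bystander.
- stir_spatula: Spatula with a wooden handle lying on the bench, about 200 mm long along its x; origin under its middle. Bystander.

How it is judged:
By the outcome, as a careful person would: the job done as asked, in the order asked, and still so for the second after the job is handed in, with the robot touching nothing.
It also fails if it takes over 45 s, if anything falls off the work surface, if the arm or the gripper's body presses on something with over 40 N, if the wrist force passes 120 N, or if a joint passes its speed limit or range.

## Robot

A 6-joint arm with a two-finger parallel gripper is mounted at the origin on the work surface. World frame = base frame: x ahead of the robot, y to its left, z up, the work surface at z = 0. Lengths are in m, angles in rad, forces in N, time in s.
With the tool pointing down it reaches from about 0.3 to 0.875 m from the base axis. Payload 6.4 kg.
Tool frame: the origin (TCP) lies midway between the tips of the shut fingers; the grasp point (between the pads) lies 19 mm behind it; z points along the fingers, x is the direction in which the jaws open and shut, and the axes are right-handed (so a half turn about z gives the same grasp; the last joint's range is limited). The gripper opens to 85 mm and grips with 20 to 120 N. Pads are 22 mm wide; open, the fingers measure 114 mm over their backs; the gripper's body (76 mm by 85 mm) begins 54 mm behind the grasp point. The pads swing forward as they close: fully open they stand 13 mm farther back than shut.
Start: joints at [-1.389, 0.181, 1.607, -0, 1.354, -0.206], TCP at [0.217, -0.532, 0.204] pointing down, gripper open.
Joint ranges: [-2.99, 2.99], [-0.89, 2.07], [0.3, 2.58], [-1.14, 4.28], [0, 2.63], [-3.12, 3.12]. Speed limits (rad/s): [2.57, 2.57, 3.01, 3.14, 3.14, 3.14].

## Interface

Orientations are given as [roll, pitch, yaw] about the fixed x, y, z axes, in that order (R = Rz(yaw) Ry(pitch) Rx(roll)).
In Python, from bench import bot, imaging, job gives the robot as it stands.
- The arm moves only by the tool drive_tool, never from a script. Its argument "moves" is a list of rows, each a list of 2 entries, a list of its own where there are three numbers: the shift along the tool's x, y, z in m, then the turn about the tool's z in degrees. A call has 1 to 5 rows; each row is the pose to reach, as a shift and turn from the pose commanded when the call began, along the tool's axes at that moment; what a row does not reach only later rows make up. A row lasts 1/8 s, in which the tool goes at most 62.5 mm and 10.7 degrees, less where a joint would pass 70% of its speed; a pose out of reach is approached as far as the arm can. A call with a gripper value outside its range is refused whole. "gripper" is the opening, from 0 (shut) to 1 (fully open), set as the call begins (left out, the last holds). The fingers move at their own pace and stop on an object; "grip_force" is the grip in N (left out, the last holds). Time passes only in rows, so rows that repeat a pose let the fingers close. It gives the time, the measured TCP pose, the force and the opening at its end, in the units of the state.
- bot.read_state(): the state, without advancing time (a new reading comes with each control period).
- imaging.capture(name): name is "side" or "top" or "wrist"; returns a dict with "img" (480x640x3 uint8, red, green, blue), "mtx" (3x3 intrinsics, pixels), "distortion" ([k1, k2, p1, p2, k3] as OpenCV has them; the pictures are not rectified), "eye" and "attitude" of the camera in the world. Camera axes: x right, y up, looking along -z (the intrinsics and any distortion apply to the point x, -y, -z); pixel columns grow to the right and rows downward; lengths in m; the calibration is good to about 2 mm. A picture is of the moment at which its call begins. There is no depth.
- job.hand_in(): hands the job in, once; it reports no verdict.
The state is a dict: "time_s": time; "joint_positions": joint angles; "qd": joint speeds; "joint_efforts": joint torques, N m; "position": TCP position; "ee_rot": TCP orientation; "ft_force": force on the tool from outside, world axes, zero at the start; "torque": the same for the moment, N m; "width": finger opening in m.
Only numpy, scipy, OpenCV 4.12 (cv2) and the standard library are available. Lean on these libraries where they do the work, as an engineer would, in place of code of your own. Each camera call takes 0.05 s, during which the arm holds its last target.

## Working session

There is one attempt and no reset: what is moved stays moved. The work goes in short steps, Python scripts to look and compute and a tool call to move; the robot and the scene stay as the last step left them, time stands still between calls to the robot, and variables do not carry over. Pictures are saved under pics/ and viewed, and the job is handed in when it is done.

Besides the shell and the picture viewer there is one more tool, called after "Request:" by a JSON object that holds its "name" and its "arguments". drive_tool: Moves the arm, as the interface text tells. Its arguments: {"type":"object","properties":{"moves":{"type":"array","items":{"type":"array"}},"gripper":{"type":"number"},"grip_force":{"type":"number"}},"required":["moves"]}

```bash
ls; mkdir -p pics; python3 - <<'E'
from bench import bot, imaging, job
import cv2
s=bot.read_state(); print(s)
for n in ["side","top","wrist"]:
    c=imaging.capture(n); cv2.imwrite(f"pics/{n}0.png",c["img"][:,:,::-1]); print(n,c["mtx"],c["distortion"],c["eye"],c["attitude"])
E
```

```text
pics
{'time_s': 0.0, 'joint_positions': array([-1.38932621e+00,  1.81520487e-01,  1.60800434e+00, -5.57553424e-06,
        1.35381248e+00, -2.06304690e-01]), 'qd': array([-0.00086617, -0.00090203, -0.00054094, -0.00041166, -0.00066658,
       -0.00043254]), 'joint_efforts': array([ 6.50009606e-04, -4.44874263e+01, -3.51335764e+01, -3.36770217e-04,
        8.93878983e-03,  3.33918092e-05]), 'position': array([ 0.21732585, -0.53170091,  0.20359753]), 'ee_rot': array([-3.14124060e+00,  1.70876834e-03, -1.18302001e+00]), 'ft_force': array([ 0.11115377, -0.47138139,  1.2478989 ]), 'torque': array([-0.00612081,  0.00749043, -0.02183456]), 'width': 0.08552494654626834}
side [[571.36236704   0.         318.9614622 ]
 [  0.         571.36236704 234.83463054]
 [  0.           0.           1.        ]] [-0.17575201  0.          0.          0.          0.        ] [0.13755633 0.92619971 0.98657627] [ 0.87688194 -0.0097083  -2.68672893]
top [[444.82258979   0.         322.56407369]
 [  0.         444.82258979 235.56471456]
 [  0.           0.           1.        ]] [-0.02120836  0.          0.          0.          0.        ] [ 0.39511321 -0.01492496  1.36842525] [ 0.13967946  0.02037334 -1.58630383]
wrist [[398.96842857   0.         318.21105298]
 [  0.         398.96842857 232.97253259]
 [  0.           0.           1.        ]] [-0.06537984  0.          0.          0.          0.        ] [ 0.29151983 -0.50261363  0.37400374] [-0.31342878  0.00230805 -1.18305331]
```

View pics/side0.png

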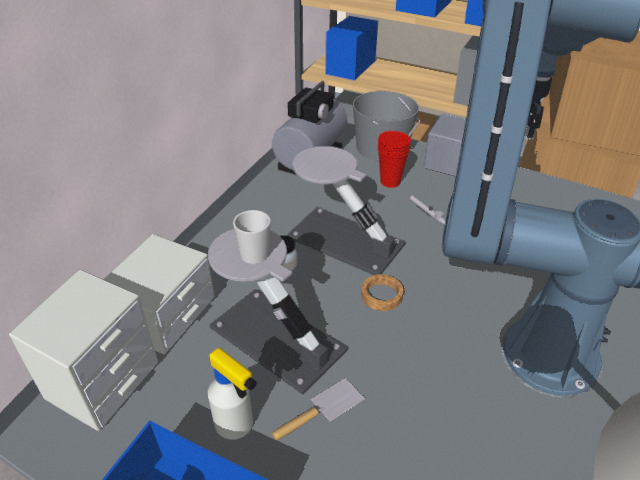

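View pics/top0.png

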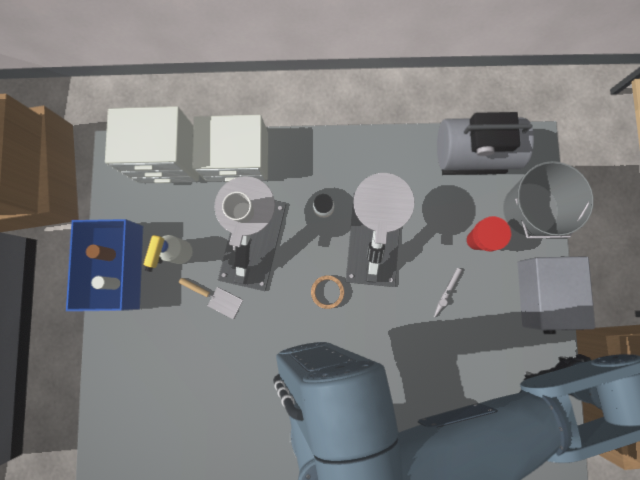

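View pics/wrist0.png

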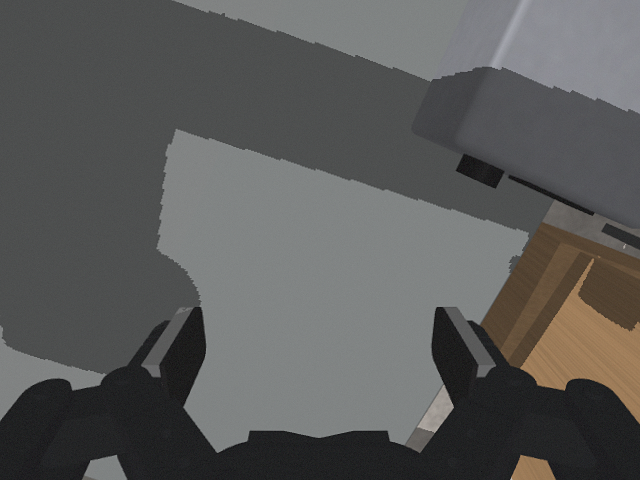

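```bash
cat > h.py <<'E'
import numpy as np, cv2
from scipy.spatial.transform import Rotation as R
def rot(e): return R.from_euler('xyz',e).as_matrix()
def ray(c,px):
    p=cv2.undistortPoints(np.array([[px]],float),c["mtx"],np.array(c["distortion"],float))[0,0]
    return np.array(c["eye"]), rot(c["attitude"])@np.array([p[0],-p[1],-1.])
def onplane(c,px,z):
    o,d=ray(c,px); return o+d*(z-o[2])/d[2]
def proj(c,P):
    q=rot(c["attitude"]).T@(np.array(P)-np.array(c["eye"])); q=np.array([q[0],-q[1],-q[2]])
    return cv2.projectPoints(q[None],np.zeros(3),np.zeros(3),c["mtx"],np.array(c["distortion"],float))[0][0,0]
def tri(c1,p1,c2,p2):
    o1,d1=ray(c1,p1);o2,d2=ray(c2,p2)
    s=np.linalg.lstsq(np.stack([d1,-d2],1),o2-o1,rcond=None)[0]
    a=o1+s[0]*d1;b=o2+s[1]*d2
    return (a+b)/2,np.linalg.norm(a-b)
E
python3 - <<'E'
import cv2
a=cv2.imread("pics/side0.png")[190:400,190:370];cv2.imwrite("pics/side0z.png",cv2.resize(a,None,fx=4,fy=4,interpolation=2)[:, :720][:600*2])
cv2.imwrite("pics/side0z.png",cv2.resize(a,None,fx=2.85,fy=2.85,interpolation=2))
a=cv2.imread("pics/top0.png")[170:300,200:310];cv2.imwrite("pics/top0z.png",cv2.resize(a,None,fx=4.6,fy=4.6,interpolation=2))
E
```

```text
(no output)
```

View pics/side0z.png

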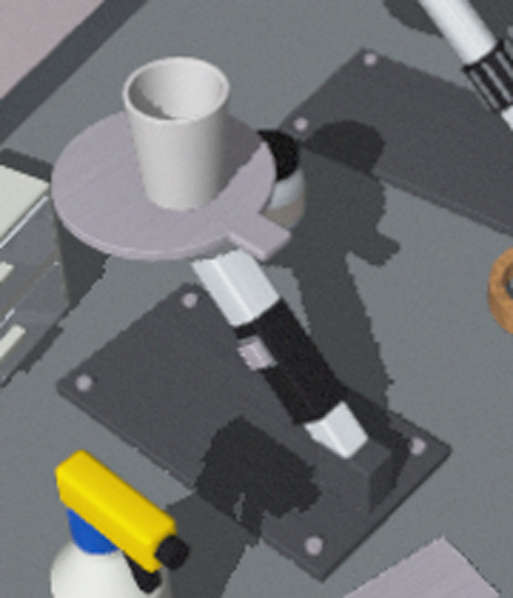

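View pics/top0z.png

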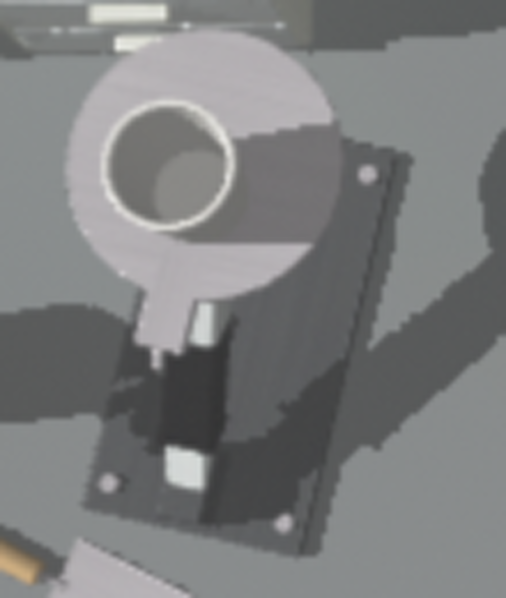

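```bash
cat > m1.py <<'E'
from h import *
from bench import imaging
T=imaging.capture("top");S=imaging.capture("side")
f=lambda p,s,o:(p[0]/s+o[0]-.5+.5/s,p[1]/s+o[1]-.5+.5/s)
tz=lambda *p:f(p,4.6,(200,170)); sz=lambda *p:f(p,2.85,(190,190))
print("bolts top");[print(onplane(T,tz(*p),.014).round(4)) for p in [(367,174),(108,483),(283,523)]]
print("bolts side");[print(onplane(S,sz(*p),.014).round(4)) for p in [(84,383),(190,300),(417,446),(314,545)]]
B=[onplane(S,sz(*p),.014) for p in [(84,383),(190,300),(417,446),(314,545)]]
c=np.mean(B,0);x=(B[0]+B[1]-B[2]-B[3])/2
print("side c",c,"x",x,np.degrees(np.arctan2(x[1],x[0])))
Bt=[onplane(T,tz(*p),.014) for p in [(367,174),(108,483),(283,523)]]
xt=Bt[0]-Bt[2];print("top c",(Bt[0]+Bt[1])/2,np.degrees(np.arctan2(xt[1],xt[0])), np.linalg.norm(xt),np.linalg.norm(Bt[1]-Bt[2]))
print("button side/top", tri(S,sz(255,353),T,tz(156,357)))
# plate top ellipse pts; cup base
print("tab tip tri",tri(S,sz(290,236),T,tz(183,353)), tri(S,sz(263,258),T,tz(134,343)))
E
python3 m1.py
```

```text
bolts top
[0.6768 0.1426 0.014 ]
[0.4711 0.3156 0.014 ]
[0.4429 0.1988 0.014 ]
bolts side
[0.7055 0.2556 0.014 ]
[0.6774 0.1384 0.014 ]
[0.4438 0.1945 0.014 ]
[0.4717 0.3109 0.014 ]
side c [0.57458992 0.2248616  0.014     ] x [ 0.23373548 -0.05565293  0.        ] -13.392875134756423
top c [0.57394927 0.22909147 0.014     ] -13.495207291547851 0.24056462944739837 0.1201540342127234
button side/top (array([0.54217573, 0.25873088, 0.13304896]), np.float64(0.003000708932423294))
tab tip tri (array([0.53244097, 0.22331616, 0.22137022]), np.float64(0.00018540136011818042)) (array([0.53834808, 0.25108797, 0.22212759]), np.float64(0.00025193606831657106))
```

```bash
cat > m2.py <<'E'
from h import *
from bench import imaging
T=imaging.capture("top");S=imaging.capture("side")
f=lambda p,s,o:(p[0]/s+o[0]-.5+.5/s,p[1]/s+o[1]-.5+.5/s)
sz=lambda *p:f(p,2.85,(190,190)); tz=lambda *p:f(p,4.6,(200,170))
yaw=np.radians(-13.45);xh=np.array([np.cos(yaw),np.sin(yaw),0]);yh=np.array([-xh[1],xh[0],0]);zh=np.array([0,0,1.])
c=np.array([.5743,.227,0]);O=c+.01*xh
W2S=lambda p:np.array([xh@(p-O),yh@(p-O),p[2]])
S2W=lambda p:O+xh*p[0]+yh*p[1]+zh*p[2]
def onys(cam,px,ys):
    o,d=ray(cam,px);s=(ys-yh@(o-O))/(yh@d);return W2S(o+s*d)
print("O",O)
print("button side face",onys(S,sz(255,353),.025))
# collar edges on +y face (y=17)
for n,p in dict(lowL=(297,425),lowR=(340,405),upL=(235,325)).items(): print(n,onys(S,sz(*p),.017))
for n,p in dict(tip=(158.5,348),).items(): print(n,W2S(onplane(T,tz(*p),.222)))
# yellow head, blue collar of bottle in side/top
for n,c_ in (("S",S),("T",T)):
    h=cv2.cvtColor(c_["img"],cv2.COLOR_RGB2HSV)
    m=cv2.inRange(h,(20,150,100),(35,255,255));n_,l,st,ce=cv2.connectedComponentsWithStats(m);i=1+np.argmax(st[1:,4]);print(n,st[i],ce[i])
    pts=np.argwhere(l==i)[:,::-1];print(cv2.boxPoints(cv2.minAreaRect(pts.astype(np.float32))))
print("bottle base side",onplane(S,(232,425),0), "top cap", )
# plate ellipse in top
h=cv2.cvtColor(T["img"],cv2.COLOR_RGB2HSV)
z=.22
e=[tz(*p) for p in [(205,28),(66,180),(340,150),(240,295)]]
print([W2S(onplane(T,p,z)).round(3) for p in e])
E
python3 m2.py; python3 - <<'E'
import cv2
a=cv2.imread("pics/top0.png")[220:290,130:220];cv2.imwrite("pics/bott.png",cv2.resize(a,None,fx=7,fy=7,interpolation=2))
E
```

```text
O [0.58402573 0.22467403 0.        ]
button side face [-0.04818753  0.025       0.13456304]
lowL [-0.0788608   0.017       0.07240194]
lowR [-0.11977891  0.017       0.12538896]
upL [-0.02175175  0.017       0.13865092]
tip [-0.05021441  0.00081649  0.222     ]
S [209 348  43  43 856] [229.66705607 367.92172897]
[[204.26833 360.41464]
 [216.75612 344.8049 ]
 [255.65855 375.92685]
 [243.17076 391.5366 ]]Traceback (most recent call last):
  File "m2.py", line 20, in <module>
    m=cv2.inRange(h,(20,150,100),(35,255,255));n_,l,st,ce=cv2.connectedComponentsWithStats(m);i=1+np.argmax(st[1:,4]);print(n,st[i],ce[i])
                                                                                                  ~~~~~~~~~^^^^^^^^^^
    return _wrapfunc(a, 'argmax', axis=axis, out=out, **kwds)
    return bound(*args, **kwds)
ValueError: attempt to get argmax of an empty sequence
```

View pics/bott.png

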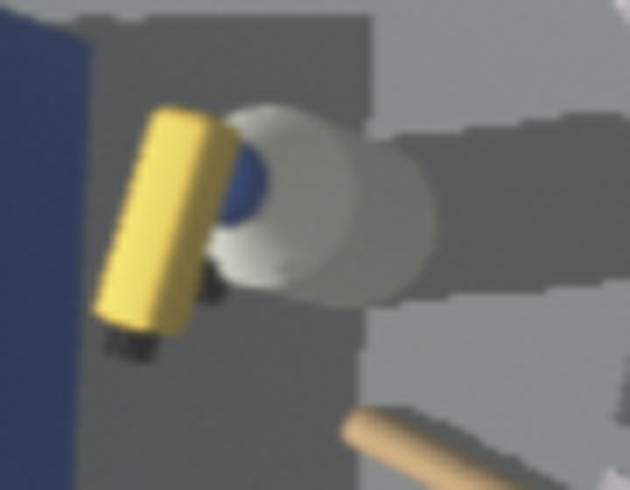

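Request:
{"name": "drive_tool", "arguments": {"moves": [[[0,0,-0.05],0]]}}

```text
time_s: 0.48
position: [0.2168, -0.5294, 0.2504]
ee_rot: [-3.14, 0.009, -1.183]
ft_force: [0.3, -0.4, 1.3]
width: 0.0852
```

```bash
cat > geo.py <<'E'
from h import *
yaw=np.radians(-13.45);xh=np.array([np.cos(yaw),np.sin(yaw),0]);yh=np.array([-xh[1],xh[0],0]);zh=np.array([0,0,1.])
O=np.array([.5743,.227,0])+.01*xh
W2S=lambda p:np.array([xh@(p-O),yh@(p-O),p[2]])
S2W=lambda p:O+xh*p[0]+yh*p[1]+zh*p[2]
r=np.sqrt(.5)
def pole(t,y=0,w=0): return S2W(np.array([-.12+(t-w)*r,y,.045+(t+w)*r]))
E
cat > ov.py <<'E'
from geo import *
from bench import imaging
import sys
t0=float(sys.argv[1]); tag=sys.argv[2]
for n,(x0,y0,w,h,f) in dict(side=(190,190,180,210,2.85),top=(190,170,130,130,4.6)).items():
    c=imaging.capture(n);a=cv2.resize(c["img"][y0:y0+h,x0:x0+w,::-1],None,fx=f,fy=f,interpolation=2)
    def d(P,col):
        p=(proj(c,P)-[x0,y0]+.5)*f;cv2.circle(a,(int(p[0]),int(p[1])),2,col,-1)
    for sx in(-.15,.13):
        for sy in(-.075,.075): d(S2W([sx,sy,.012]),(0,0,255))
    for y in(-.017,.017):
        for w in(-.017,.017):
            for t in(-.065,.025): d(pole(t0+t,y,w),(0,255,0))
    for w in(-.01,.01):
        for t in(-.01,.01): d(pole(t0+t,.025,w),(255,0,255))
    d(pole(0),(0,255,255))
    cv2.imwrite(f"pics/ov_{n}_{tag}.png",a)
E
python3 ov.py .110 a
```

```text
(no output)
```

View pics/ov_side_a.png

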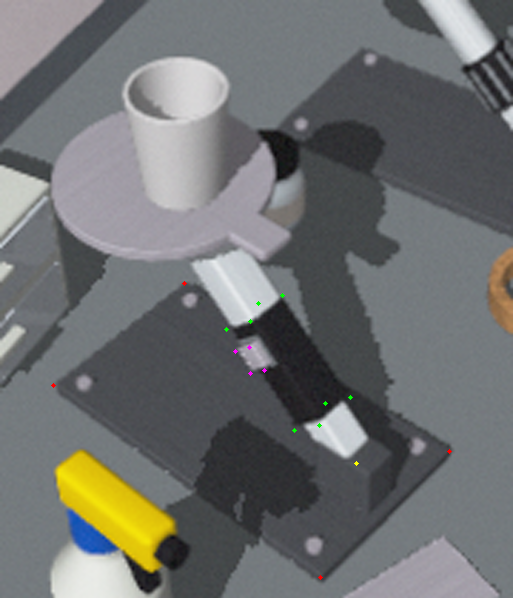

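View pics/ov_top_a.png

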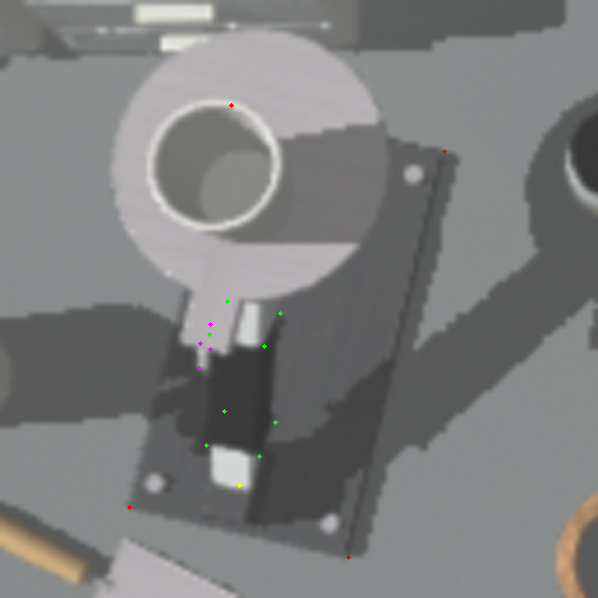

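```bash
python3 - <<'E'
import cv2,numpy as np
a=cv2.imread("pics/side0.png")[270:350,250:330].astype(float);a=np.clip(a*3,0,255).astype(np.uint8);cv2.imwrite("pics/e1.png",cv2.resize(a,None,fx=7,fy=7,interpolation=2))
E
```

```text
(no output)
```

View pics/e1.png

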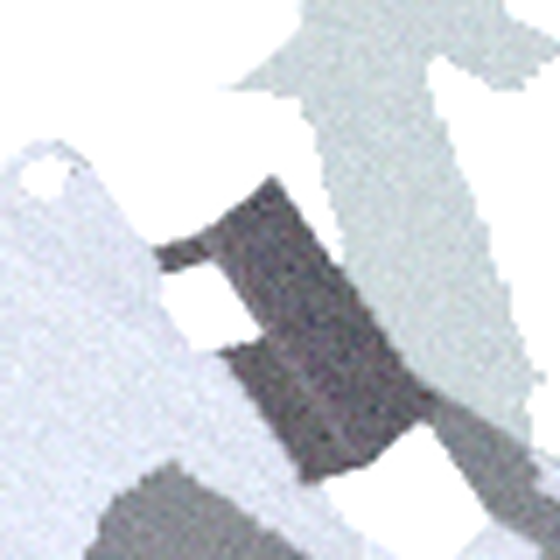

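```bash
python3 - <<'E'
import cv2,numpy as np
a=cv2.imread("pics/top0.png")[225:290,215:280].astype(float);a=np.clip(a*3,0,255).astype(np.uint8);cv2.imwrite("pics/e2.png",cv2.resize(a,None,fx=9,fy=9,interpolation=2))
E
```

```text
(no output)
```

View pics/e2.png

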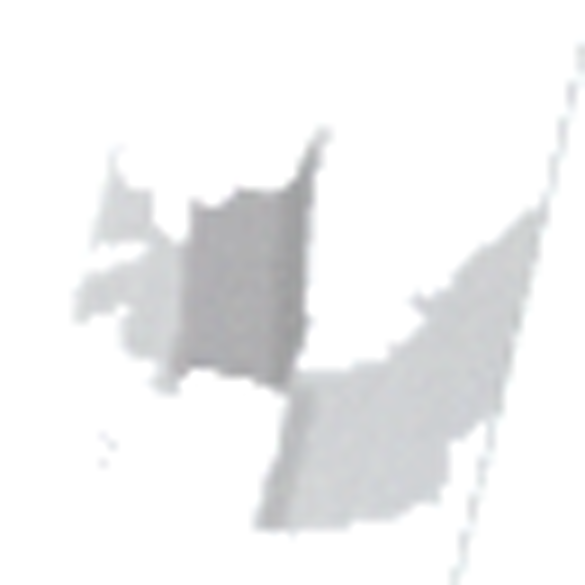

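```bash
cat > fit.py <<'E'
from geo import *
from bench import imaging
from scipy.optimize import least_squares
T=imaging.capture("top");S=imaging.capture("side")
f=lambda p,s,o:np.array([p[0]/s+o[0]-.5+.5/s,p[1]/s+o[1]-.5+.5/s])
s7=lambda *p:f(p,7,(250,270)); t9=lambda *p:f(p,9,(215,225))
obs=[(S,s7(272,178),.025,-.017,.017),(S,s7(207,235),.025,.017,.017),(S,s7(305,482),-.065,.017,-.017),(S,s7(425,405),-.065,-.017,.017),
(S,s7(215,262),.01,.025,.01),(S,s7(262,333),-.01,.025,.01),(S,s7(213,352),-.01,.025,-.01),(S,s7(162,275),.01,.025,-.01),
(T,t9(183,365),-.065,.017,.017),(T,t9(272,385),-.065,-.017,.017),(T,t9(283,190),.025,-.017,.017)]
def res(d,o=obs):
    D=xh*d[0]+yh*d[1]+zh*d[2]
    return np.concatenate([proj(c,pole(.110+t,y,w)+D)-px for c,px,t,y,w in o])
for o in (obs,obs[:8],obs[8:]):
    q=least_squares(res,np.zeros(3),args=(o,));print((q.x*1000).round(1),"t",.110+(q.x[0]+q.x[2])*r,"w",(q.x[2]-q.x[0])*r)
    print(q.fun.reshape(-1,2).round(1).tolist())
E
python3 fit.py
```

```text
[-1.4 -1.8  4.3] t 0.11199274488706101 w 0.004017914122317121
[[1.2, -3.4], [-0.9, -2.3], [0.9, 0.6], [3.2, 0.1], [-2.3, 2.7], [-3.6, 0.7], [-1.5, -0.7], [0.4, 2.3], [-0.3, 1.7], [1.3, 2.0], [1.2, -0.4]]
[ 52.4 -59.  -82.1] t 0.08903242247925132 w -0.09508693665913391
[[1.2, -1.4], [0.2, -1.1], [0.5, -1.6], [1.1, -1.1], [-1.3, 3.2], [-3.0, 0.4], [-0.5, -1.1], [1.9, 2.6]]
[   7.    32.  -138.9] t 0.016719334551734855 w -0.10314077741527057
[[-0.1, -0.1], [0.2, -0.0], [-0.1, 0.1]]
```

```bash
cat >> fit.py <<'E'
print("scale fit")
o=obs[:4]+obs[8:]
def res2(d):
    D=xh*d[0]+yh*d[1]+zh*d[2]
    return np.concatenate([proj(c,pole(.110-.02+(t+.02)*d[4],y*d[3],w*d[3])+D)-px for c,px,t,y,w in o])
q=least_squares(res2,[0,0,0,1,1]);print(q.x.round(4),"t",.110+(q.x[0]+q.x[2])*r,"w",(q.x[2]-q.x[0])*r);print(q.fun.reshape(-1,2).round(1).tolist())
# bottle
print("bottle base right edge top view", W2S(onplane(T,(191,251),.02)), "side base", W2S(onplane(S,(232,432),0)))
print("head", [ (x.round(3),e) for x,e in [tri(S,(249,384),T,(149,266))]], W2S(tri(S,(249,384),T,(149,266))[0]))
E
python3 fit.py | tail -6
```

```text
[[-0.1, -0.1], [0.2, -0.0], [-0.1, 0.1]]
scale fit
[-1.100e-03  7.000e-04  2.600e-03  8.842e-01  9.087e-01] t 0.11105286903609915 w 0.0026549062382565706
[[0.2, 0.1], [-0.5, 0.1], [0.0, -0.5], [0.1, 0.3], [-0.0, 0.1], [0.2, 0.1], [-0.1, -0.1]]
bottle base right edge top view [-0.08239185  0.17541685  0.02      ] side base [-0.10204796  0.22809779  0.        ]
head [(array([0.485, 0.47 , 0.195]), np.float64(0.004973520391507158))] [-0.15371535  0.21543804  0.19497194]
```

```bash
cat > go.py <<'E'
# usage: prints shift in tool axes from pose P,yaw(deg) to target
from geo import *
def shift(P,yd,Q,yd2):
    a=np.radians(yd);X=np.array([np.cos(a),np.sin(a),0]);Y=np.array([np.sin(a),-np.cos(a),0]);Z=np.array([0,0,-1.])
    d=np.array(Q)-np.array(P);return np.round([X@d,Y@d,Z@d],4).tolist(),round(-(yd2-yd),2)
E
python3 - <<'E'
from go import *
P=S2W([-.055,.098,.33]);print(P,"yaw",76.55)
print(shift([.217,-.5305,.2536],-67.78,[.30,-.36,.42],0))
print(shift([.30,-.36,.42],0,[.40,0.0,.42],0))
E
```

```text
[0.55332868 0.33277903 0.33      ] yaw 76.55
([-0.1265, -0.1413, -0.1664], -67.78)
([0.1, -0.36, 0.0], 0)
```

Request:
{"name": "drive_tool", "arguments": {"moves": [[[0,-0.02,-0.05],-10],[[-0.03,-0.05,-0.09],-20],[[-0.06,-0.085,-0.13],-30],[[-0.09,-0.115,-0.16],-40],[[-0.125,-0.14,-0.17],-50]]}}

```text
time_s: 1.4
position: [0.3005, -0.3626, 0.4254]
ee_rot: [3.141, -0.001, -0.304]
ft_force: [0.2, 0.5, -0.1]
width: 0.0853
```

```bash
python3 - <<'E'
from go import *
# commanded pose chain
P=np.array([.2173,-.5317,.2536]);a=np.radians(-67.78)
X=np.array([np.cos(a),np.sin(a),0]);Y=np.array([np.sin(a),-np.cos(a),0])
P=P+X*-.125+Y*-.14+np.array([0,0,.17]);print(P,"yaw",-17.78)
print(shift(P,-17.78,[.41,-.08,.42],32))
E
```

```text
[ 0.29963291 -0.36303972  0.4236    ] yaw -17.78
([0.0187, -0.3032, 0.0036], -49.78)
```

Good tracking.

Request:
{"name": "drive_tool", "arguments": {"moves": [[[0.005,-0.06,0],-10],[[0.01,-0.12,0],-20],[[0.01,-0.18,0],-30],[[0.015,-0.24,0],-40],[[0.02,-0.3,0],-50]]}}

```text
time_s: 2.02
position: [0.4105, -0.0821, 0.4234]
ee_rot: [-3.14, 0.001, 0.568]
ft_force: [-0.5, 0.1, 0.4]
width: 0.0855
```

```bash
python3 - <<'E'
from go import *
from bench import bot
s=bot.read_state();print(s["position"],s["ee_rot"])
P=[.41,-.0835,.4236]
print(shift(P,32.2,[.50,0.18,.42],76.55),shift(P,32.2,[.5533,.3328,.33],76.55))
E
```

```text
[ 0.41051777 -0.08210572  0.4234083 ] [-3.14039787e+00  6.33555426e-04  5.67646342e-01]
([0.2166, -0.175, 0.0036], -44.35) ([0.3431, -0.2759, 0.0936], -44.35)
```

Request:
{"name": "drive_tool", "arguments": {"moves": [[[0.04,-0.035,0],-10],[[0.09,-0.07,0],-20],[[0.135,-0.11,0],-30],[[0.18,-0.145,0],-40],[[0.225,-0.18,0],-44.35]]}}

```text
time_s: 2.65
position: [0.5048, 0.1901, 0.4231]
ee_rot: [-3.14, 0.001, 1.34]
ft_force: [1.0, -0.0, 0.6]
width: 0.0856
```

```bash
python3 - <<'E'
from go import *
from bench import bot
s=bot.read_state();print(s["position"],s["ee_rot"])
print(shift(s["position"],np.degrees(s["ee_rot"][2]),[.5533,.3328,.33],76.55))
E
```

```text
[0.50484238 0.19014868 0.42311228] [-3.13988151e+00  9.01794784e-04  1.34031537e+00]
([0.1499, 0.0146, 0.0931], np.float64(0.24))
```

Request:
{"name": "drive_tool", "arguments": {"moves": [[[0.05,0.005,0],0],[[0.1,0.01,0.0],0],[[0.148,0.014,0.03],0],[[0.148,0.014,0.08],0],[[0.148,0.014,0.08],0]]}}

```text
time_s: 3.28
position: [0.55, 0.3283, 0.3374]
ee_rot: [-3.131, 0.007, 1.337]
ft_force: [0.3, -0.0, -0.5]
width: 0.0854
```

```bash
cat > snap.py <<'E'
import sys,cv2
from go import *
from bench import bot,imaging
s=bot.read_state();p=s["position"];print(s["time_s"],p,np.degrees(s["ee_rot"]).round(2),"S",W2S(p).round(4),"F",s["ft_force"].round(1))
for n in sys.argv[2:]:
    c=imaging.capture(n);cv2.imwrite(f"pics/{n}{sys.argv[1]}.png",c["img"][:,:,::-1])
E
python3 snap.py 1 wrist top side
```

```text
3.275 [0.54998461 0.3282983  0.33739847] [-179.39    0.41   76.62] S [-0.0572  0.0929  0.3374] F [ 0.3 -0.  -0.5]
```

View pics/wrist1.png

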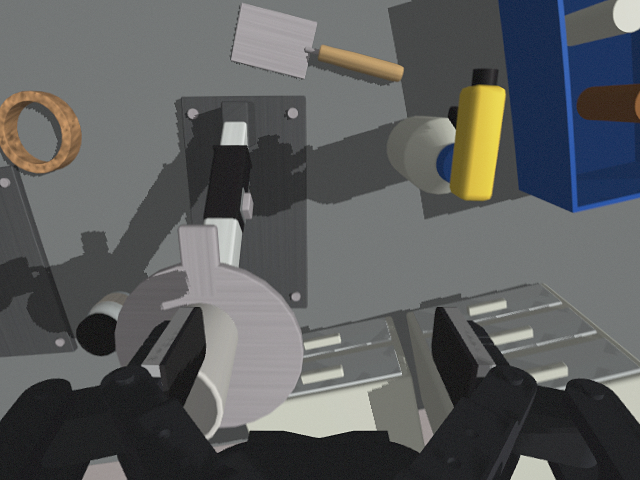

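View pics/side1.png

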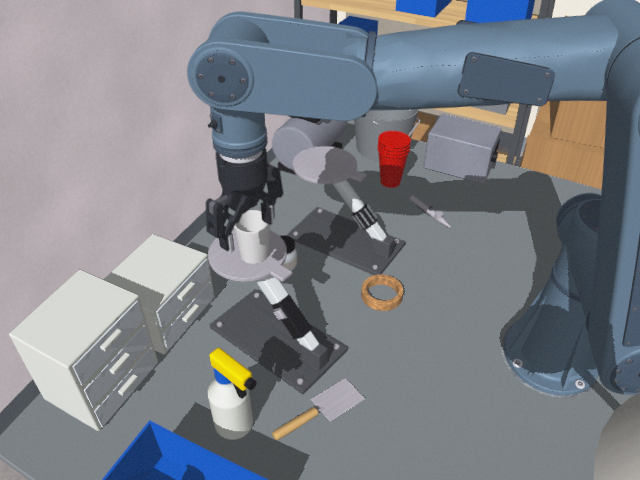

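View pics/top1.png

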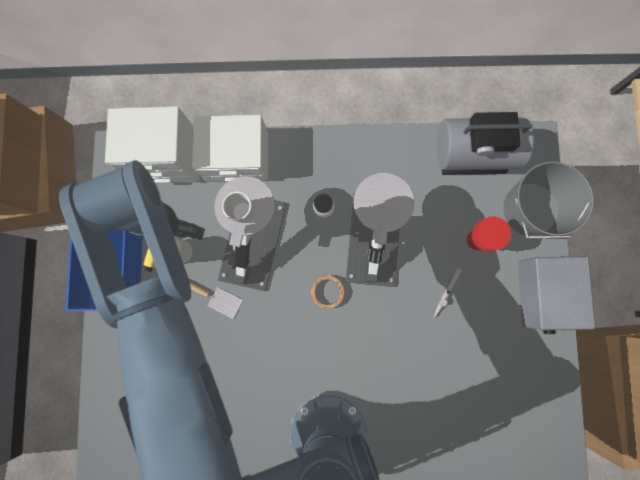

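Request:
{"name": "drive_tool", "arguments": {"moves": [[[0.002,0.0,0.0],0],[[0.002,0.0,0.0],0]]}}

```text
time_s: 3.68
position: [0.554, 0.3308, 0.3466]
ee_rot: [3.139, -0.002, 1.336]
ft_force: [-0.3, -0.1, -0.8]
width: 0.0854
```

```bash
python3 snap.py 2 wrist; python3 - <<'E'
import cv2,numpy as np
a=cv2.imread("pics/wrist2.png")[90:310,110:310];cv2.imwrite("pics/w2z.png",cv2.resize(np.clip(a*1.8,0,255).astype(np.uint8),None,fx=2.7,fy=2.7,interpolation=2))
E
```

```text
3.675 [0.55396861 0.33077675 0.34661383] [ 1.7985e+02 -1.1000e-01  7.6540e+01] S [-0.0539  0.0962  0.3466] F [-0.3 -0.1 -0.8]
```

View pics/w2z.png

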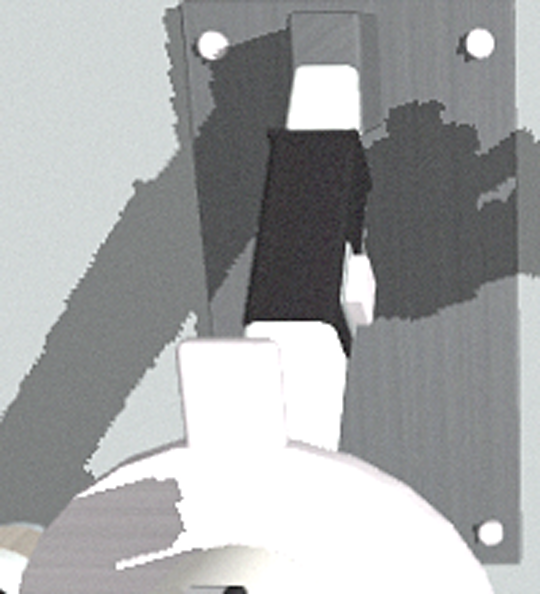

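```bash
cat > m3.py <<'E'
from go import *
from bench import imaging
from scipy.optimize import least_squares
c=imaging.capture("wrist");print(c["eye"],c["attitude"])
f=lambda *p:np.array([p[0]/2.7+110-.5+.2,p[1]/2.7+90-.5+.2])
for p in [(212,45),(480,43),(490,533)]: print("bolt",W2S(onplane(c,f(*p),.014)).round(4))
for p in [(178,343),(280,343)]: print("tab tip",W2S(onplane(c,f(*p),.222)).round(4))
o=[(f(268,130),-.065,-.017,.017),(f(358,130),-.065,.017,.017),(f(245,322),.025,-.017,.017),(f(340,324),.025,.017,.017)]
def res(d):
    D=xh*d[0]+yh*d[1]+zh*.0026
    return np.concatenate([proj(c,pole(.110-.02+(t+.02)*d[3],y*d[2],w*d[2])+D)-px for px,t,y,w in o])
q=least_squares(res,[0,0,1,1]);print(q.x.round(4),q.fun.reshape(-1,2).round(1).tolist())
for w in (-.01,.01):
  for t in (-.01,.01): print("pred button corner",((proj(c,pole(.111+t,.0257,w+.0026))-[110,90]+.3)*2.7).round(0))
E
python3 m3.py
```

```text
[0.47702027 0.34845154 0.51625224] [-0.31628681 -0.00230086  1.3359441 ]
bolt [-0.1304 -0.0612  0.014 ]
bolt [-0.1302  0.0596  0.014 ]
bolt [0.1105 0.0591 0.014 ]
tab tip [-0.0498 -0.0139  0.222 ]
tab tip [-0.0498  0.0156  0.222 ]
[2.0000e-04 1.1000e-03 1.0031e+00 9.5410e-01] [[1.5, 0.3], [0.7, 0.0], [-1.3, 0.3], [-0.6, -0.6]]
pred button corner [379. 280.]
pred button corner [375. 326.]
pred button corner [371. 251.]
pred button corner [366. 298.]
```

Request:
{"name": "drive_tool", "arguments": {"moves": [[[0.0,-0.001,0.04],0],[[0.0,-0.001,0.09],0],[[0.0,-0.001,0.14],0],[[0.0,-0.001,0.18],0],[[0.0,-0.001,0.18],0]]}}

```text
time_s: 4.4
position: [0.5498, 0.33, 0.1608]
ee_rot: [-3.135, 0.004, 1.336]
ft_force: [-0.0, -0.0, 0.1]
width: 0.0855
```

```bash
python3 snap.py 3 wrist side
```

```text
4.4 [0.54979232 0.32995367 0.16076513] [-179.64    0.25   76.56] S [-0.0578  0.0944  0.1608] F [-0.  -0.   0.1]
```

View pics/wrist3.png

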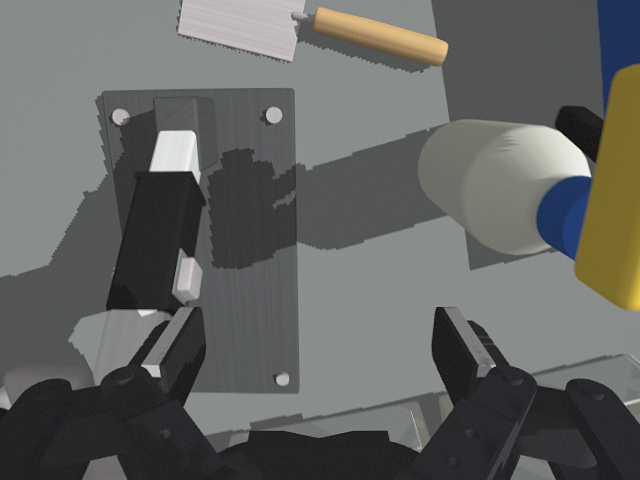

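View pics/side3.png

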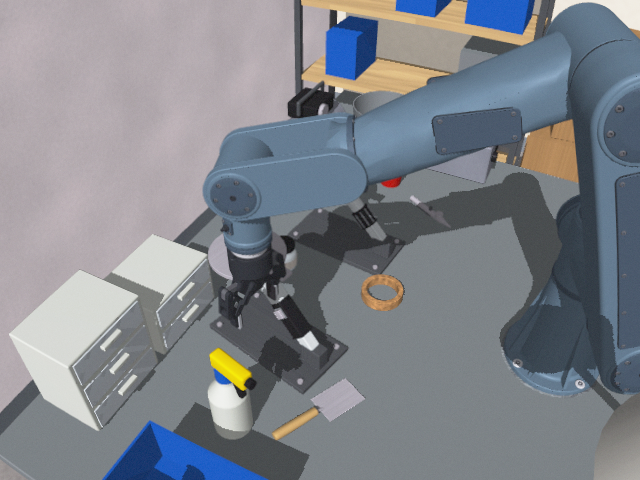

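```bash
python3 - <<'E'
import cv2,numpy as np
from go import *
from bench import imaging,bot
c=imaging.capture("wrist");a=c["img"][290:480,0:320,::-1];cv2.imwrite("pics/w3z.png",cv2.resize(np.clip(a*2.5,0,255).astype(np.uint8),None,fx=2.5,fy=2.5,interpolation=2))
# camera pose in tool frame
s=bot.read_state();Rt=rot(s["ee_rot"]);print(s["position"],Rt.T@(c["eye"]-s["position"]),(Rt.T@rot(c["attitude"])).round(3).tolist())
E
```

```text
[0.55383092 0.33154999 0.16716282] [-0.0006204  -0.07877803 -0.16932198] [[1.0, 0.0, 0.0], [0.0, -0.952, -0.307], [0.0, 0.307, -0.952]]
```

View pics/w3z.png

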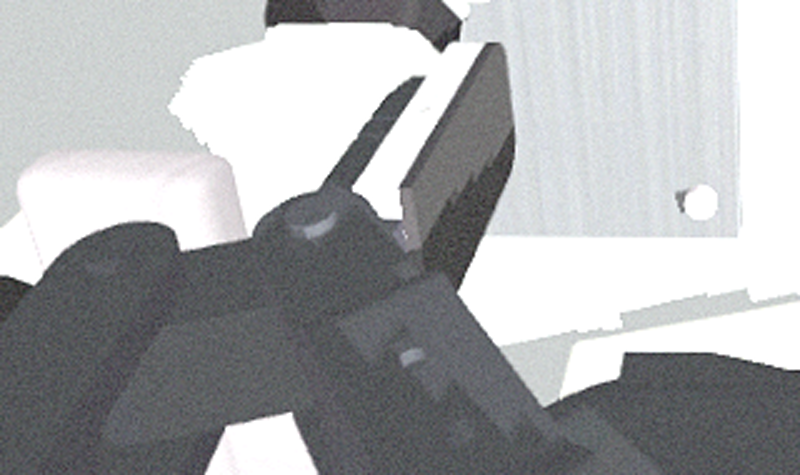

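```bash
python3 - <<'E'
from go import *
from bench import imaging,bot
c=imaging.capture("wrist");s=bot.read_state();Rt=rot(s["ee_rot"])
for n,p in dict(inner=(498,42),strip=(445,45),blk=(420,78),knL=(255,235),knTop=(320,192),oj=(50,260)).items():
    px=(p[0]/2.5,p[1]/2.5+290);o,d=ray(c,px);o=Rt.T@(o-s["position"]);d=Rt.T@d
    for y in(-.011,.0):
        q=o+d*(y-o[1])/d[1];print(n,y,q.round(4),end=' ')
    q=o+d*(-.013-o[2])/d[2];print("z-13",q.round(4))
E
```

```text
inner -0.011 [-0.0422 -0.011  -0.0458] inner 0.0 [-0.049   0.     -0.0256] z-13 [-0.0532  0.0068 -0.013 ]
strip -0.011 [-0.0494 -0.011  -0.0468] strip 0.0 [-0.0574  0.     -0.0267] z-13 [-0.0628  0.0075 -0.013 ]
blk -0.011 [-0.0498 -0.011  -0.0558] blk 0.0 [-0.0578  0.     -0.0372] z-13 [-0.0682  0.0143 -0.013 ]
knL -0.011 [-0.0559 -0.011  -0.0875] knL 0.0 [-0.0649  0.     -0.074 ] z-13 [-0.106   0.0499 -0.013 ]
knTop -0.011 [-0.0523 -0.011  -0.0801] knTop 0.0 [-0.0607  0.     -0.0655] z-13 [-0.091   0.0394 -0.013 ]
oj -0.011 [-0.075  -0.011  -0.0924] oj 0.0 [-0.0872  0.     -0.0798] z-13 [-0.1514  0.0581 -0.013 ]
```

```bash
python3 - <<'E'
from go import *
from bench import imaging,bot
c=imaging.capture("wrist");s=bot.read_state();Rt=rot(s["ee_rot"]);print(s["position"],s["ee_rot"])
for p in [(500,42),(515,130),(400,190),(410,250),(455,290)]:
    px=(p[0]/2.5,p[1]/2.5+290);o,d=ray(c,px);o=Rt.T@(o-s["position"]);d=Rt.T@d
    print(p,(o+d*(-.0427-o[0])/d[0]).round(4))
E
```

```text
[0.5539597  0.33165346 0.16750605] [ 3.13772526e+00 -2.60285568e-03  1.33640775e+00]
(500, 42) [-0.0427 -0.0092 -0.0433]
(515, 130) [-0.0427  0.0071 -0.041 ]
(400, 190) [-0.0427 -0.012  -0.0815]
(410, 250) [-0.0427 -0.004  -0.0815]
(455, 290) [-0.0427  0.0105 -0.0712]
```

```bash
python3 - <<'E'
import cv2,numpy as np
from go import *
from bench import imaging,bot
c=imaging.capture("side");s=bot.read_state();Rt=rot(s["ee_rot"])
x0,y0,f=190,220,5
a=cv2.resize(np.clip(c["img"][y0:y0+120,x0:x0+150,::-1]*1.8,0,255).astype(np.uint8),None,fx=f,fy=f,interpolation=2)
for z,col in ((0,(0,0,255)),(-.013,(0,255,0)),(-.043,(255,0,0)),(-.081,(255,0,255))):
  for x in(-.0427,.0427):
    for y in (-.011,.011):
      p=(proj(c,s["position"]+Rt@np.array([x,y,z]))-[x0,y0]+.5)*f;cv2.circle(a,(int(p[0]),int(p[1])),4,col,-1)
cv2.imwrite("pics/s4z.png",a)
E
```

```text
(no output)
```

View pics/s4z.png

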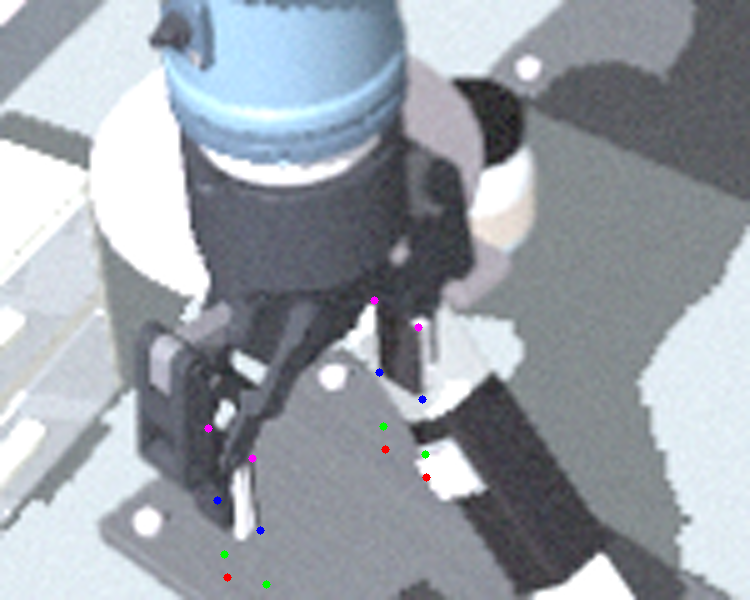

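Request:
{"name": "drive_tool", "arguments": {"moves": [[[0,0,0],0],[[0,0,0],0],[[0,0,0],0],[[0,0,0],0]], "gripper": 0, "grip_force": 30}}

```text
time_s: 5.2
position: [0.5523, 0.331, 0.1644]
ee_rot: [-3.141, 0.0, 1.336]
ft_force: [-0.8, -0.3, -0.2]
width: 0.0123
```

```bash
python3 - <<'E'
import cv2,numpy as np
from go import *
from bench import imaging,bot
s=bot.read_state();Rt=rot(s["ee_rot"]);print(s["position"],s["width"])
for n,(x0,y0,w,h,f) in dict(side=(190,220,150,120,5),wrist=(200,250,240,230,2.6)).items():
  c=imaging.capture(n)
  a=cv2.resize(np.clip(c["img"][y0:y0+h,x0:x0+w,::-1]*1.8,0,255).astype(np.uint8),None,fx=f,fy=f,interpolation=2)
  for z,col in ((0,(0,0,255)),(-.015,(0,255,0)),(-.03,(255,0,0)),(-.045,(255,0,255))):
    for y in (-.011,.011):
      p=(proj(c,s["position"]+Rt@np.array([0,y,z]))-[x0,y0]+.5)*f;cv2.circle(a,(int(p[0]),int(p[1])),3,col,-1)
  cv2.imwrite(f"pics/{n}5z.png",a)
E
```

```text
[0.55226719 0.33101099 0.16442536] 0.012336368040622997
```

View pics/side5z.png

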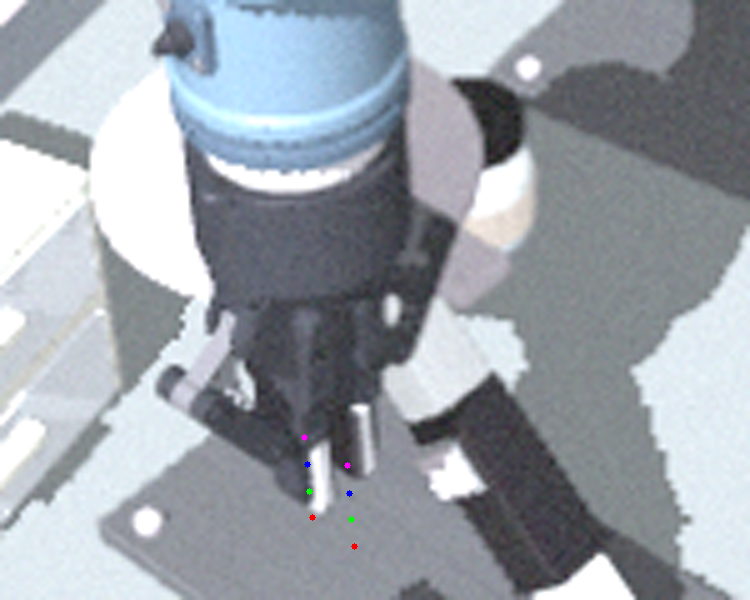

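View pics/wrist5z.png

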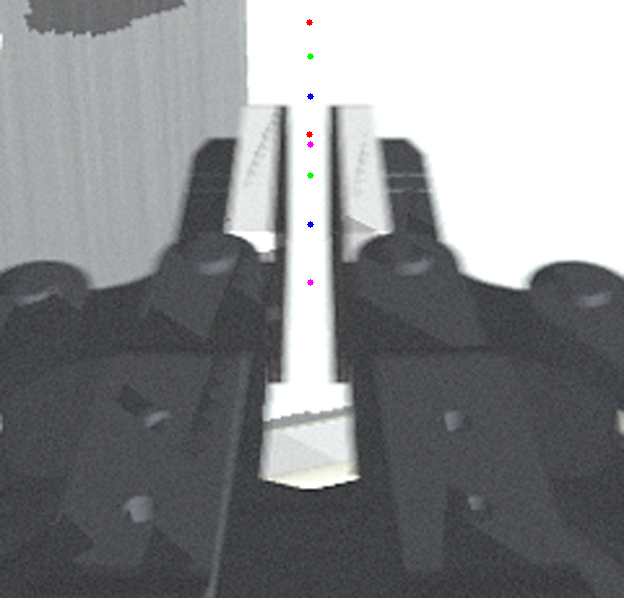

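```bash
python3 - <<'E'
from go import *
from bench import bot
s=bot.read_state();print(s["joint_positions"].round(3),s["position"],s["ee_rot"],W2S(s["position"]))
print(shift(s["position"],76.55,S2W([-.0691,.0882,.1644]),111.55))
E
```

```text
[ 0.356  0.366  1.46   0.     1.316 -0.98 ] [0.55227634 0.33099552 0.16439199] [-3.14142718e+00  1.07939003e-04  1.33634129e+00] [-0.05560864  0.09602063  0.16439199]
([-0.0078, -0.0135, -0.0], -35.0)
```

Request:
{"name": "drive_tool", "arguments": {"moves": [[[-0.002,-0.005,0],-9],[[-0.005,-0.01,0],-18],[[-0.008,-0.0135,0],-27],[[-0.008,-0.0135,0],-35],[[-0.008,-0.0135,0],-35]], "gripper": 1}}

```text
time_s: 5.92
position: [0.5373, 0.3264, 0.1645]
ee_rot: [-3.142, -0.0, 1.946]
ft_force: [-0.6, -0.5, 0.6]
width: 0.0852
```

```bash
python3 snap.py 6 wrist
```

```text
5.925 [0.53730808 0.32638021 0.16447664] [-180.    -0.   111.5] S [-0.0691  0.0881  0.1645] F [-0.6 -0.5  0.6]
```

View pics/wrist6.png

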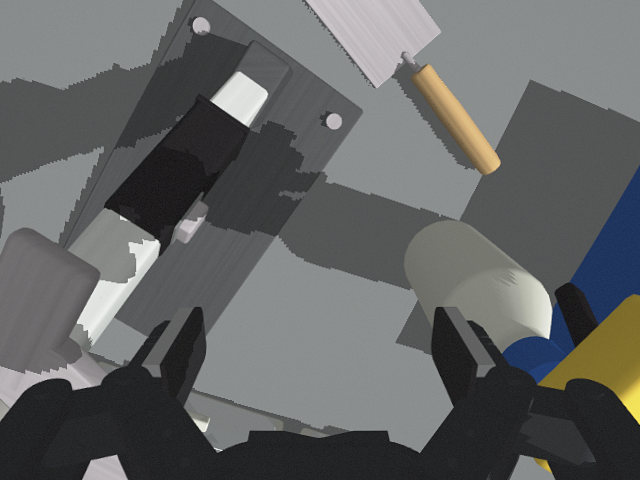

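Request:
{"name": "drive_tool", "arguments": {"moves": [[[0,0,0.03],0],[[0,0,0.065],0],[[0,0,0.096],0],[[0,0,0.096],0]]}}

```text
time_s: 6.48
position: [0.535, 0.3255, 0.0656]
ee_rot: [-3.135, -0.0, 1.945]
ft_force: [0.2, 0.1, 0.8]
width: 0.0853
```

```bash
python3 snap.py 7 wrist side; python3 - <<'E'
import cv2,numpy as np
a=cv2.imread("pics/side7.png")[220:340,190:340];cv2.imwrite("pics/s7z.png",cv2.resize(np.clip(a*1.8,0,255).astype(np.uint8),None,fx=5,fy=5,interpolation=2))
E
```

```text
6.475 [0.53500823 0.32548078 0.06555368] [-1.7965e+02 -1.0000e-02  1.1144e+02] S [-0.0711  0.0866  0.0656] F [0.2 0.1 0.8]
```

View pics/wrist7.png

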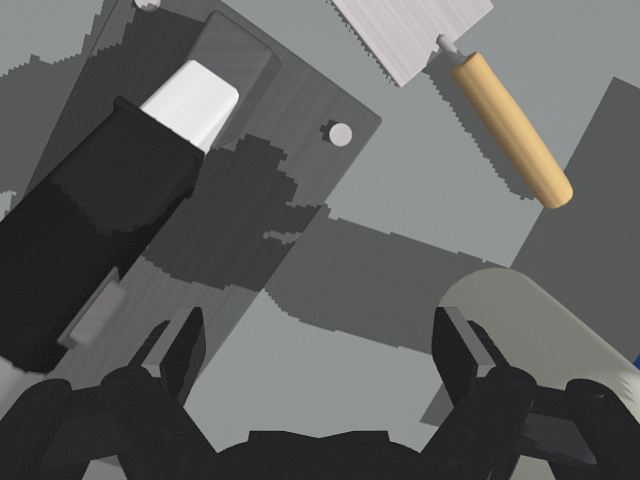

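View pics/s7z.png

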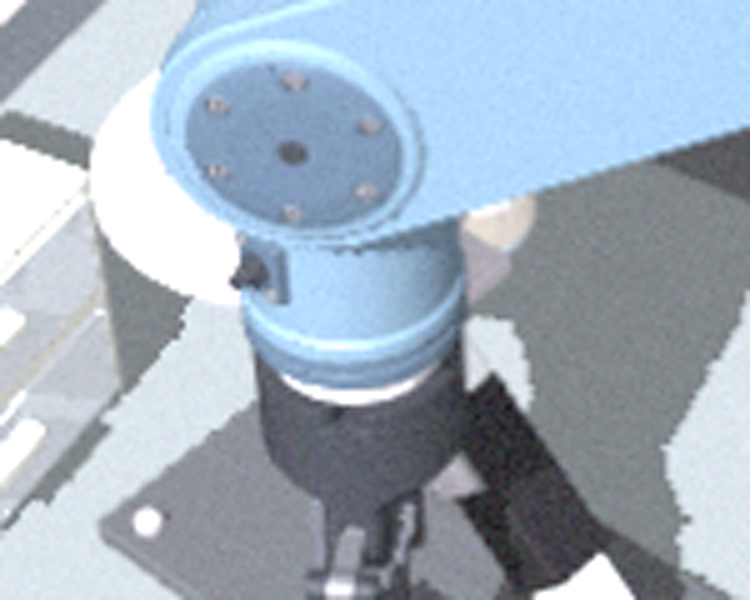

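Request:
{"name": "drive_tool", "arguments": {"moves": [[[0.001,-0.002,-0.005],0],[[-0.003,-0.005,-0.005],0],[[-0.0055,-0.006,-0.005],0],[[-0.0055,-0.006,-0.005],0]]}}

```text
time_s: 7.08
position: [0.5339, 0.3188, 0.0738]
ee_rot: [3.141, 0.0, 1.947]
ft_force: [-0.4, 0.6, 0.3]
width: 0.0855
```

```bash
python3 snap.py 8 wrist
```

```text
7.075 [0.53386703 0.31875233 0.07377132] [179.98   0.   111.54] S [-0.0707  0.0798  0.0738] F [-0.4  0.6  0.3]
```

View pics/wrist8.png

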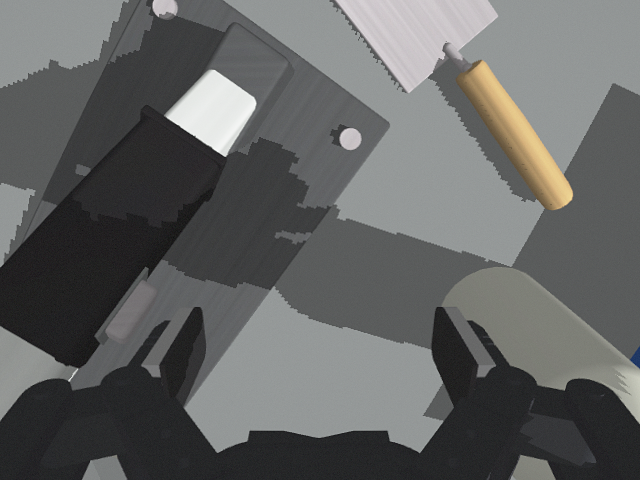

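Request:
{"name": "drive_tool", "arguments": {"moves": [[[-0.0025,-0.0017,0],0],[[-0.004,-0.003,0],0],[[-0.004,-0.003,0],0]]}}

```text
time_s: 7.5
position: [0.5331, 0.3159, 0.0738]
ee_rot: [3.139, -0.002, 1.948]
ft_force: [3.4, 8.3, -2.0]
width: 0.0857
```

```bash
python3 snap.py 9 wrist
```

```text
7.5 [0.53311419 0.31588254 0.07382472] [ 1.7983e+02 -1.0000e-01  1.1163e+02] S [-0.0707  0.0769  0.0738] F [ 3.4  8.3 -2. ]
```

View pics/wrist9.png

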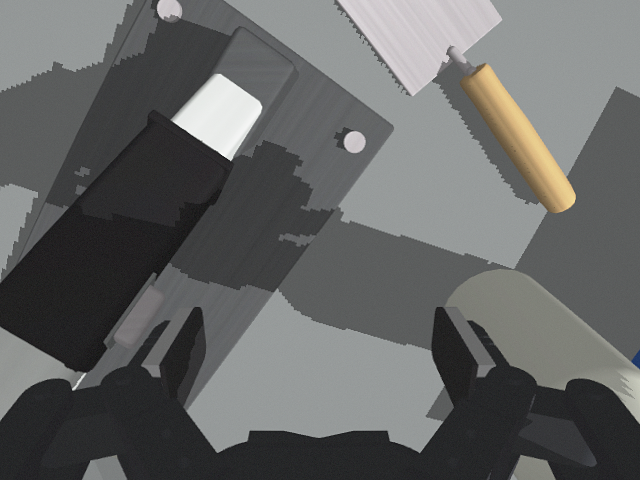

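```bash
python3 - <<'E'
import cv2,numpy as np
b=[]
for k in (8,9):
    a=cv2.imread(f"pics/wrist{k}.png")[250:450,0:230];b.append(cv2.resize(np.clip(a*2.5,0,255).astype(np.uint8),None,fx=1.7,fy=2.2*1.7/2.2,interpolation=2))
cv2.imwrite("pics/w89.png",np.hstack(b))
E
```

```text
(no output)
```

View pics/w89.png

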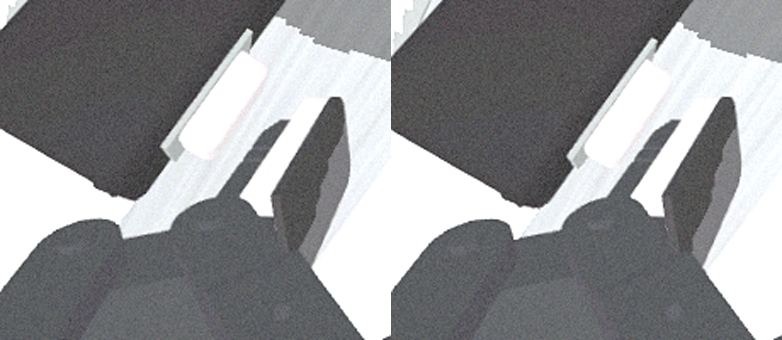

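Request:
{"name": "drive_tool", "arguments": {"moves": [[[0.006,0.004,0],0],[[0.012,0.008,0],0],[[0.012,0.008,0],0]]}}

```text
time_s: 7.92
position: [0.5355, 0.3288, 0.0734]
ee_rot: [-3.142, 0.0, 1.948]
ft_force: [0.0, 0.6, 0.1]
width: 0.0855
```

```bash
python3 - <<'E'
import cv2,numpy as np
from go import *
from bench import imaging,bot
c=imaging.capture("side");s=bot.read_state();Rt=rot(s["ee_rot"]);print(W2S(s["position"]),s["ft_force"])
x0,y0,f=215,280,7
a=cv2.resize(np.clip(c["img"][y0:y0+85,x0:x0+110,::-1]*2,0,255).astype(np.uint8),None,fx=f,fy=f,interpolation=2)
for z,col in ((-.042,(0,0,255)),(-.06,(0,255,0)),(-.08,(255,0,0)),(-.1,(255,0,255))):
  for x in(.0427,.056,.075):
    for y in (-.011,.011):
      p=(proj(c,s["position"]+Rt@np.array([x,y,z]))-[x0,y0]+.5)*f;cv2.circle(a,(int(p[0]),int(p[1])),2,col,-1)
cv2.imwrite("pics/s10z.png",a)
c=imaging.capture("wrist");x0,y0,f=0,250,3
a=cv2.resize(np.clip(c["img"][y0:y0+195,x0:x0+250,::-1]*2,0,255).astype(np.uint8),None,fx=f,fy=f,interpolation=2)
for z,col in ((-.042,(0,0,255)),(-.06,(0,255,0)),(-.08,(255,0,0)),(-.1,(255,0,255))):
  for x in(-.0427,-.056,-.075):
    for y in (-.011,.011):
      p=(proj(c,s["position"]+Rt@np.array([x,y,z]))-[x0,y0]+.5)*f;cv2.circle(a,(int(p[0]),int(p[1])),2,col,-1)
cv2.imwrite("pics/w10z.png",a)
E
```

```text
[-0.07140945  0.08965944  0.07335569] [0.4112021  0.1771341  0.32587718]
```

View pics/s10z.png

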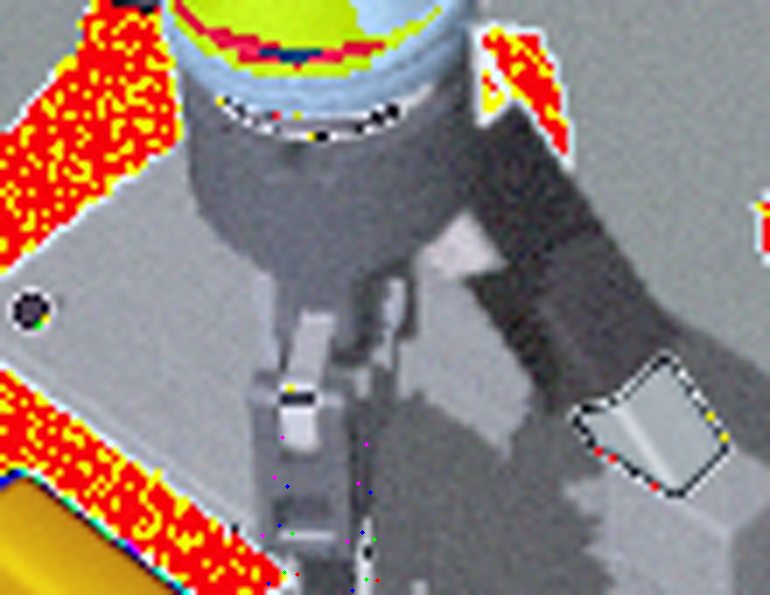

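View pics/w10z.png

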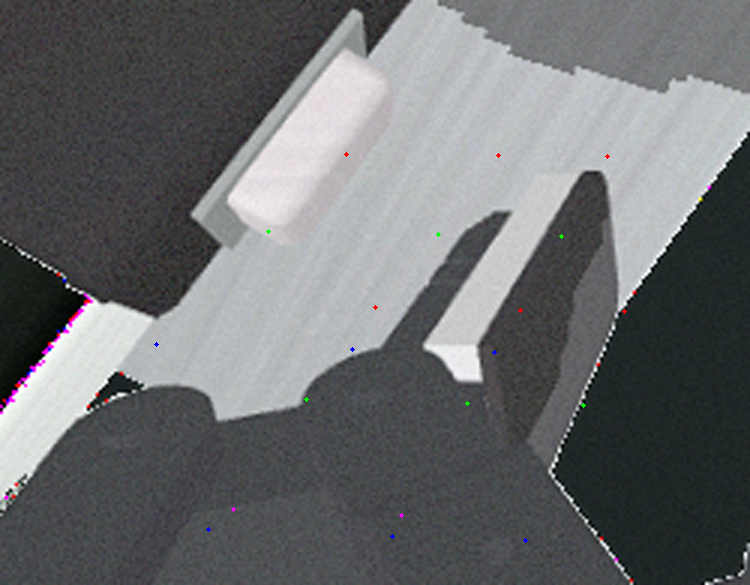

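Request:
{"name": "drive_tool", "arguments": {"moves": [[[0,0,-0.05],0],[[0,0.005,-0.1],0],[[0.005,0.02,-0.11],10],[[0.009,0.035,-0.11],20],[[0.013,0.048,-0.11],30]]}}

```text
time_s: 8.65
position: [0.5758, 0.3581, 0.1838]
ee_rot: [3.141, -0.0, 1.418]
ft_force: [-0.3, 0.8, -0.3]
width: 0.0856
```

```bash
python3 - <<'E'
from go import *
from bench import bot
s=bot.read_state();print(s["position"],W2S(s["position"]),np.degrees(s["ee_rot"][2]))
print(shift(s["position"],np.degrees(s["ee_rot"][2]),S2W([-.0393,.128,.183]),73.55))
E
```

```text
[0.57583396 0.35807477 0.18384068] [-0.03899567  0.12783661  0.18384068] 81.21966825775317
([0.0002, -0.0003, 0.0008], np.float64(7.67))
```

Request:
{"name": "drive_tool", "arguments": {"moves": [[[0,0,0.03],8],[[0,0,0.08],8],[[0,0,0.13],8],[[0,0,0.16],8],[[0,0,0.16],8]]}}

```text
time_s: 9.28
position: [0.5727, 0.3567, 0.0201]
ee_rot: [-3.136, 0.004, 1.284]
ft_force: [0.3, 0.0, 0.9]
width: 0.0854
```

```bash
python3 snap.py 11 wrist side; python3 - <<'E'
import cv2,numpy as np
a=cv2.imread("pics/side11.png")[220:360,190:360];cv2.imwrite("pics/s11z.png",cv2.resize(np.clip(a*1.6,0,255).astype(np.uint8),None,fx=4,fy=4,interpolation=2))
E
```

```text
9.275 [0.57272152 0.35671607 0.02007323] [-179.7     0.24   73.55] S [-0.0417  0.1258  0.0201] F [0.3 0.  0.9]
```

View pics/wrist11.png

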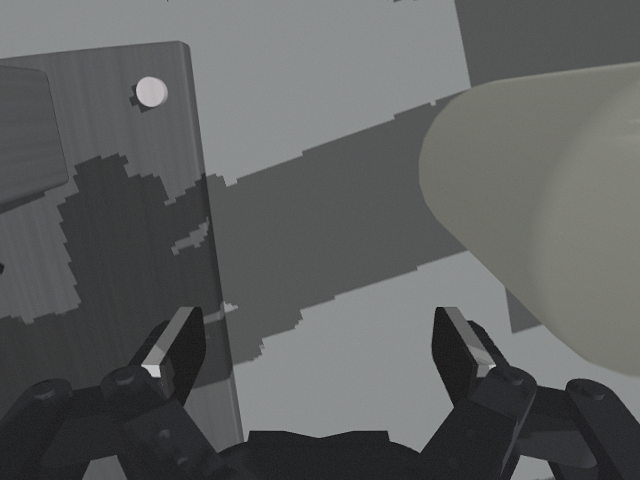

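View pics/s11z.png

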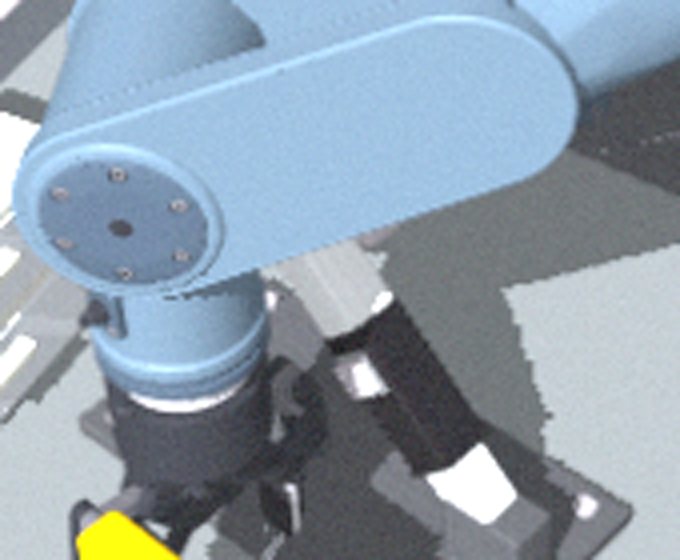

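```bash
python3 snap.py 12 top; python3 - <<'E'
import cv2,numpy as np
a=cv2.imread("pics/top12.png")[130:330,80:340];cv2.imwrite("pics/t12z.png",cv2.resize(a,None,fx=3,fy=3,interpolation=2))
from bench import bot
s=bot.read_state();print(s["joint_positions"].round(3),s["joint_efforts"].round(2))
E
```

```text
9.375 [0.57601256 0.3581808  0.02451231] [ 1.7995e+02 -3.0000e-02  7.3560e+01] S [-0.0388  0.128   0.0245] F [ 0.9 -0.2  0.4]
[ 0.382  0.593  1.438 -0.     1.107 -0.902] [  0.   -57.81 -29.45  -0.     0.06  -0.  ]
```

View pics/t12z.png

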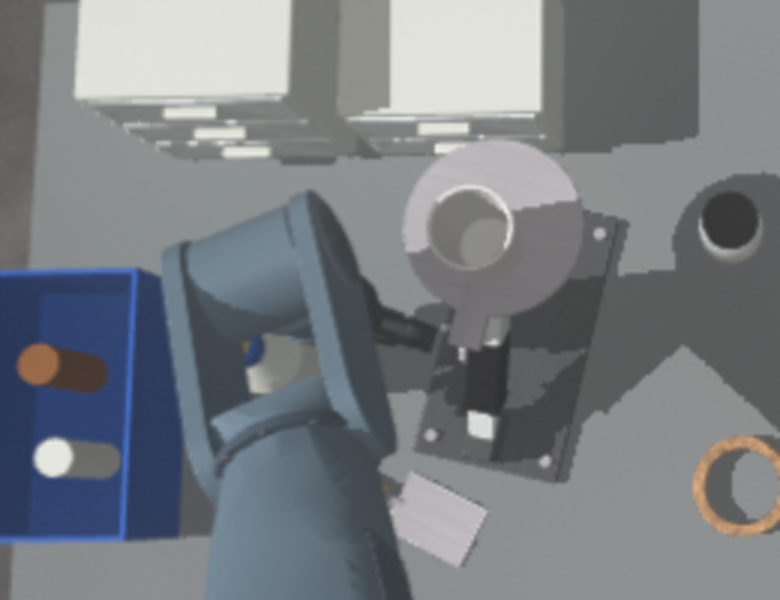

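```bash
python3 - <<'E'
from go import *
from bench import imaging
c=imaging.capture("side");t=imaging.capture("top")
o,d=ray(c,(220,277))
for y in(.34,.38,.42,.45): print((o+d*(y-o[1])/d[1]).round(3))
# block tip in top: nearest to button
px=(437/3+80,338/3+130);print("block end",[W2S(onplane(t,px,z)).round(4) for z in(.115,.13,.16)])
px=(463/3+80,353/3+130);print("button vis",[W2S(onplane(t,px,z)).round(4) for z in(.125,.135)])
E
```

```text
[0.615 0.34  0.274]
[0.582 0.38  0.322]
[0.549 0.42  0.371]
[0.525 0.45  0.408]
block end [array([-0.0409,  0.0521,  0.115 ]), array([-0.042 ,  0.0482,  0.13  ]), array([-0.044 ,  0.0403,  0.16  ])]
button vis [array([-0.0501,  0.0219,  0.125 ]), array([-0.0507,  0.0195,  0.135 ])]
```

Request:
{"name": "drive_tool", "arguments": {"moves": [[[-0.008,-0.001,0],0],[[-0.014,-0.002,0],0],[[-0.014,-0.002,0],0]]}}

```text
time_s: 9.9
position: [0.5693, 0.3446, 0.0237]
ee_rot: [-3.142, 0.0, 1.283]
ft_force: [-0.3, -0.1, 0.4]
width: 0.0856
```

```bash
python3 snap.py 13 top; python3 - <<'E'
import cv2,numpy as np
a=cv2.imread("pics/top13.png")[215:275,190:270];cv2.imwrite("pics/t13z.png",cv2.resize(np.clip(a*1.6,0,255).astype(np.uint8),None,fx=9,fy=9,interpolation=2))
E
```

```text
9.9 [0.56926124 0.34463152 0.0237376 ] [-180.      0.     73.54] S [-0.0423  0.1132  0.0237] F [-0.3 -0.1  0.4]
```

View pics/t13z.png

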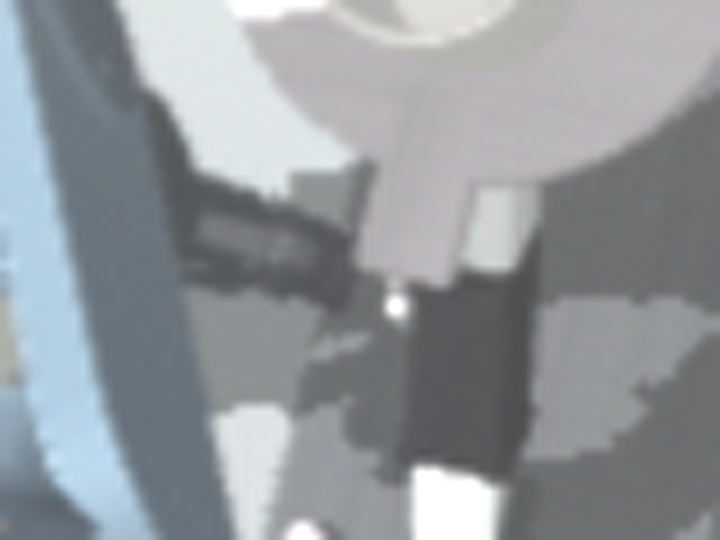

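Request:
{"name": "drive_tool", "arguments": {"moves": [[[-0.005,0,0],0],[[-0.009,0,0],0],[[-0.009,0,0],0]]}}

```text
time_s: 10.32
position: [0.5668, 0.3362, 0.0234]
ee_rot: [-3.141, 0.0, 1.284]
ft_force: [-1.0, -0.1, -0.4]
width: 0.0854
```

Request:
{"name": "drive_tool", "arguments": {"moves": [[[-0.003,0,0],0],[[-0.003,0,0],0]]}}

```text
time_s: 10.58
position: [0.566, 0.3336, 0.0235]
ee_rot: [-3.142, 0.0, 1.284]
ft_force: [-0.0, 0.1, -0.1]
width: 0.0852
```

Request:
{"name": "drive_tool", "arguments": {"moves": [[[-0.003,0,0],0],[[-0.003,0,0],0]]}}

```text
time_s: 10.82
position: [0.5655, 0.3314, 0.0237]
ee_rot: [3.141, -0.001, 1.284]
ft_force: [0.7, 3.1, -1.0]
width: 0.0851
```

Request:
{"name": "drive_tool", "arguments": {"moves": [[[-0.003,0,0],0],[[-0.003,0,0],0]]}}

```text
time_s: 11.08
position: [0.5649, 0.3289, 0.0238]
ee_rot: [3.141, -0.002, 1.284]
ft_force: [2.0, 6.6, -0.7]
width: 0.0854
```

```bash
python3 snap.py 14 top; python3 - <<'E'
import cv2,numpy as np
a=cv2.imread("pics/top14.png")[215:275,190:270];cv2.imwrite("pics/t14z.png",cv2.resize(np.clip(a*1.6,0,255).astype(np.uint8),None,fx=9,fy=9,interpolation=2))
E
```

```text
11.075 [0.56488409 0.32894278 0.02382076] [ 1.7994e+02 -1.2000e-01  7.3580e+01] S [-0.0429  0.097   0.0238] F [ 2.   6.6 -0.7]
```

View pics/t14z.png

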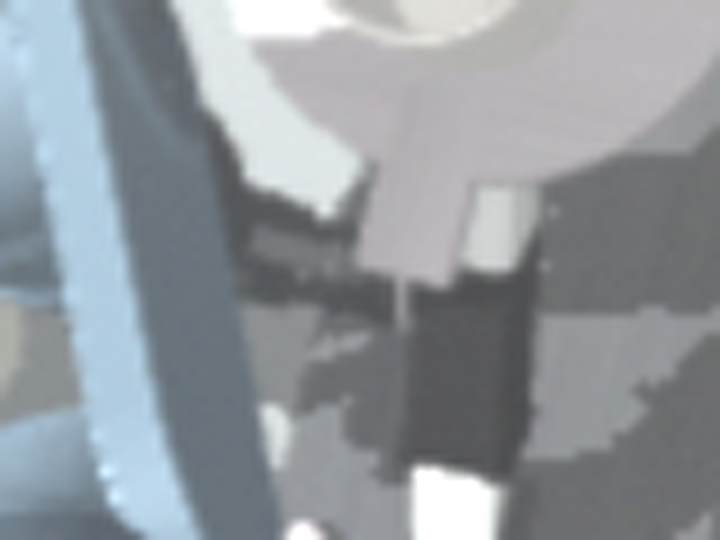

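Request:
{"name": "drive_tool", "arguments": {"moves": [[[-0.003,0,0],0],[[-0.005,0,0],0],[[-0.005,0,0],0]]}}

```text
time_s: 11.5
position: [0.564, 0.3249, 0.024]
ee_rot: [3.14, -0.004, 1.284]
ft_force: [4.2, 9.2, -3.0]
width: 0.0854
```

Request:
{"name": "drive_tool", "arguments": {"moves": [[[-0.002,0,0],0],[[-0.002,0,0],0]]}}

```text
time_s: 11.75
position: [0.5639, 0.3243, 0.0243]
ee_rot: [3.139, -0.006, 1.285]
ft_force: [5.7, 13.4, -3.4]
width: 0.0853
```

Request:
{"name": "drive_tool", "arguments": {"moves": [[[-0.003,0,0],0],[[-0.005,0,0],0],[[-0.005,0,0],0]]}}

```text
time_s: 12.12
position: [0.565, 0.3244, 0.0262]
ee_rot: [3.134, -0.015, 1.286]
ft_force: [11.5, 30.8, -4.9]
width: 0.0855
```

Request:
{"name": "drive_tool", "arguments": {"moves": [[[0,0.0015,-0.0015],0],[[0,0.003,-0.003],0],[[0,0.005,-0.005],0],[[0,0.005,-0.005],0]]}}

```text
time_s: 12.62
position: [0.5702, 0.3232, 0.0321]
ee_rot: [3.133, -0.015, 1.286]
ft_force: [10.2, 30.8, 0.2]
width: 0.0851
```

```bash
python3 snap.py 15 top; python3 - <<'E'
import cv2,numpy as np
a=cv2.imread("pics/top15.png")[215:275,190:270];cv2.imwrite("pics/t15z.png",cv2.resize(np.clip(a*1.6,0,255).astype(np.uint8),None,fx=9,fy=9,interpolation=2))
E
```

```text
12.625 [0.570151   0.32322322 0.03214872] [179.53  -0.88  73.7 ] S [-0.0364  0.0926  0.0321] F [10.2 30.8  0.2]
```

View pics/t15z.png

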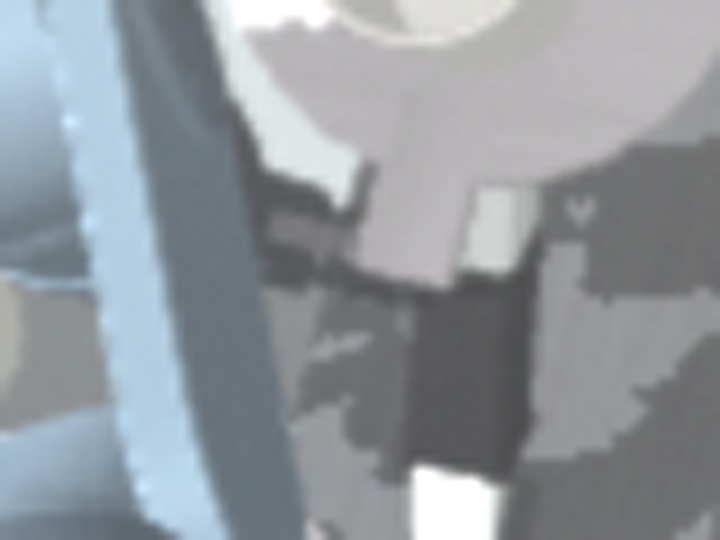

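```bash
python3 - <<'E'
import cv2,numpy as np
a=cv2.imread("pics/top14.png").astype(int);b=cv2.imread("pics/top15.png").astype(int);z=cv2.imread("pics/top0.png").astype(int)
# cup/plate region shift via phase correlation
for n,i in (("14",a),("15",b)):
    A=z[185:240,228:270].mean(2).astype(np.float32);B=i[185:240,228:270].mean(2).astype(np.float32)
    print(n,cv2.phaseCorrelate(A,B), abs(A-B).mean())
E
```

```text
14 ((0.37208088629424196, -0.06245812249894911), 0.692346235204626) 19.369986
15 ((0.5637925534891295, 0.12188088197577684), 0.740320179550736) 19.693218
```

Request:
{"name": "drive_tool", "arguments": {"moves": [[[0.015,0,0],0],[[0.035,0,0],0],[[0.035,0,-0.05],0],[[0.035,0,-0.1],0],[[0.035,0,-0.14],0]]}}

```text
time_s: 13.3
position: [0.5759, 0.3484, 0.1707]
ee_rot: [3.141, -0.0, 1.284]
ft_force: [0.5, -0.0, 0.4]
width: 0.0853
```

```bash
python3 snap.py 16; python3 - <<'E'
from go import *
from bench import bot
s=bot.read_state();y=np.degrees(s["ee_rot"][2])
print(s["joint_positions"].round(2));print(shift(s["position"],y,S2W([-.143,.0675,s["position"][2]]),136.55))
E
```

```text
13.3 [0.57593669 0.34838809 0.17065965] [179.94  -0.    73.58] S [-0.0366  0.1184  0.1707] F [ 0.5 -0.   0.4]
[ 0.37  0.42  1.37 -0.    1.35 -0.92]
([-0.0564, -0.1036, 0.0], np.float64(-62.97))
```

Request:
{"name": "drive_tool", "arguments": {"moves": [[[-0.005,-0.035,0],-5],[[-0.015,-0.07,0],-15],[[-0.03,-0.095,0],-25],[[-0.045,-0.104,0],-35],[[-0.056,-0.104,0],-45]]}}

```text
time_s: 13.92
position: [0.4589, 0.3237, 0.1685]
ee_rot: [-3.141, 0.0, 2.076]
ft_force: [0.5, 0.5, 0.5]
width: 0.0852
```

Request:
{"name": "drive_tool", "arguments": {"moves": [[[0,0,0],-10],[[0,0,0.04],-18],[[0,0,0.1],-18],[[0,0,0.148],-18],[[0,0,0.148],-18]]}}

```text
time_s: 14.55
position: [0.4562, 0.3222, 0.0166]
ee_rot: [-3.132, -0.004, 2.383]
ft_force: [-0.3, 1.0, 0.9]
width: 0.0855
```

```bash
python3 snap.py 17 top; python3 - <<'E'
import cv2,numpy as np
a=cv2.imread("pics/top17.png")[200:300,150:290];cv2.imwrite("pics/t17z.png",cv2.resize(np.clip(a*1.6,0,255).astype(np.uint8),None,fx=5.5,fy=5.5,interpolation=2))
E
```

```text
14.55 [0.45617383 0.32223996 0.01655591] [-179.48   -0.2   136.56] S [-0.147   0.0652  0.0166] F [-0.3  1.   0.9]
```

View pics/t17z.png

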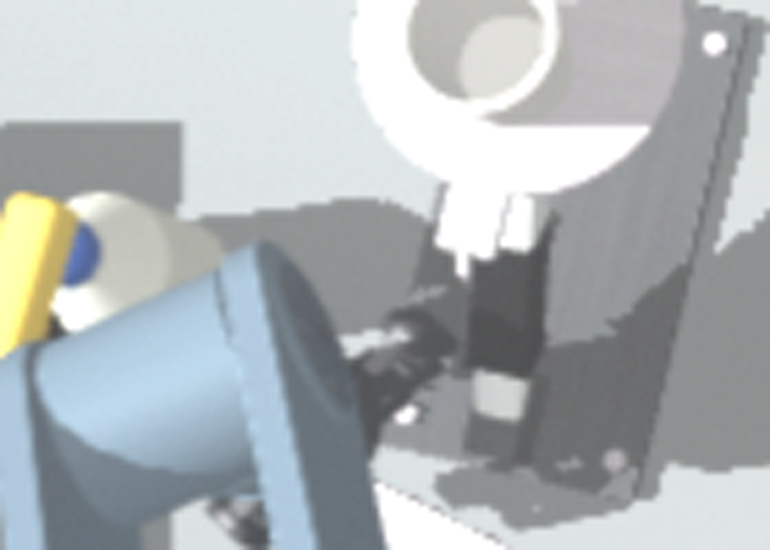

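Request:
{"name": "drive_tool", "arguments": {"moves": [[[-0.005,0.003,0],0],[[-0.0105,0.006,0],0],[[-0.0105,0.006,0],0]]}}

```text
time_s: 14.98
position: [0.4737, 0.3217, 0.0223]
ee_rot: [3.139, 0.001, 2.383]
ft_force: [-0.3, 0.2, 0.6]
width: 0.0854
```

```bash
cat > tz.py <<'E'
import sys,os
k=sys.argv[1];os.system(f"python3 snap.py {k} top")
import cv2,numpy as np
a=cv2.imread(f"pics/top{k}.png")[225:285,205:275];cv2.imwrite(f"pics/tz{k}.png",cv2.resize(np.clip(a*1.8,0,255).astype(np.uint8),None,fx=10,fy=10,interpolation=2))
E
python3 tz.py 18
```

```text
14.975 [0.47373843 0.32172558 0.02227153] [1.7983e+02 8.0000e-02 1.3654e+02] S [-0.1298  0.0687  0.0223] F [-0.3  0.2  0.6]
```

View pics/tz18.png

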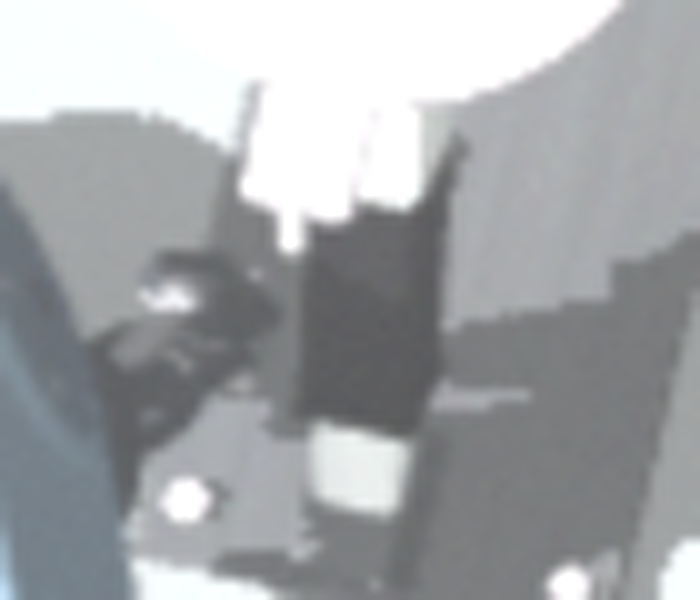

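```bash
python3 - <<'E'
from go import *
from bench import imaging
t=imaging.capture("top")
for z in (.12,.14,.16): print(z,W2S(onplane(t,(232.5-.45,255.5-.45),z)).round(4))
print("button left bottom",W2S(onplane(t,(205+28-.45,225+25-.45),.125)).round(4))
E
```

```text
0.12 [-0.0716  0.0243  0.12  ]
0.14 [-0.0725  0.0195  0.14  ]
0.16 [-0.0734  0.0147  0.16  ]
button left bottom [-0.0564  0.0255  0.125 ]
```

Request:
{"name": "drive_tool", "arguments": {"moves": [[[-0.004,0.001,0],0],[[-0.0085,0.0015,0],0],[[-0.0085,0.0015,0],0]]}}

```text
time_s: 15.45
position: [0.4793, 0.3164, 0.0204]
ee_rot: [-3.142, 0.0, 2.383]
ft_force: [-0.4, 0.6, -0.2]
width: 0.0853
```

Request:
{"name": "drive_tool", "arguments": {"moves": [[[-0.0026,0.0015,0],0],[[-0.0026,0.0015,0],0]]}}

```text
time_s: 15.7
position: [0.4822, 0.316, 0.0205]
ee_rot: [3.141, 0.0, 2.383]
ft_force: [0.3, 0.4, 0.2]
width: 0.0856
```

Request:
{"name": "drive_tool", "arguments": {"moves": [[[-0.0026,0.0015,0],0],[[-0.0026,0.0015,0],0]]}}

```text
time_s: 15.95
position: [0.4851, 0.3153, 0.0205]
ee_rot: [3.141, 0.0, 2.383]
ft_force: [0.2, -0.6, -0.2]
width: 0.0857
```

```bash
python3 tz.py 19
```

```text
15.95 [0.4851165  0.31528779 0.02052448] [179.99   0.   136.56] S [-0.1173  0.0651  0.0205] F [ 0.2 -0.6 -0.2]
```

View pics/tz19.png

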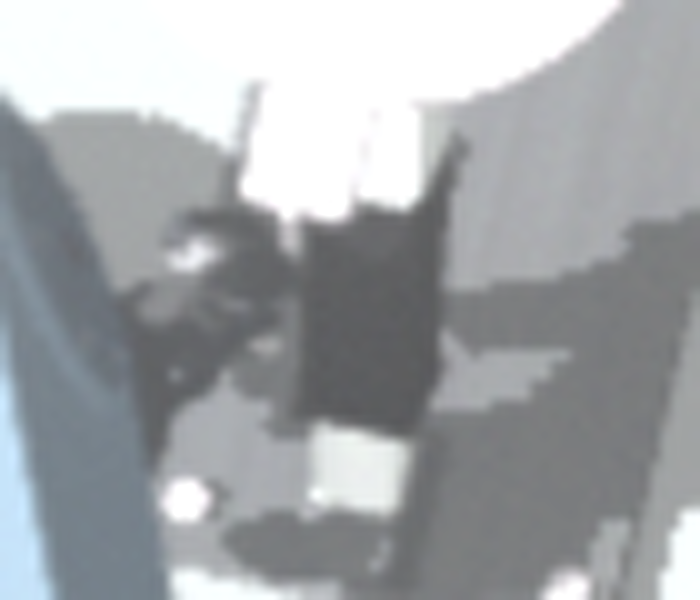

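Not touching yet. Continue in +x by 3 mm steps.

Request:
{"name": "drive_tool", "arguments": {"moves": [[[-0.0026,0.0015,0],0],[[-0.0026,0.0015,0],0]]}}

```text
time_s: 16.25
position: [0.4861, 0.3145, 0.0197]
ee_rot: [-3.139, -0.002, 2.383]
ft_force: [-5.1, 0.8, -0.1]
width: 0.0854
```

Request:
{"name": "drive_tool", "arguments": {"moves": [[[-0.0026,0.0015,0],0],[[-0.0026,0.0015,0],0]]}}

```text
time_s: 16.5
position: [0.4867, 0.3137, 0.0187]
ee_rot: [-3.135, -0.005, 2.383]
ft_force: [-9.7, 2.1, -2.3]
width: 0.0852
```

Request:
{"name": "drive_tool", "arguments": {"moves": [[[-0.0026,0.0015,0],0],[[-0.0026,0.0015,0],0]]}}

```text
time_s: 16.75
position: [0.4882, 0.3133, 0.0182]
ee_rot: [-3.134, -0.007, 2.383]
ft_force: [-13.9, 3.1, 0.2]
width: 0.0854
```

Request:
{"name": "drive_tool", "arguments": {"moves": [[[0.006,-0.003,0],0],[[0.011,0.0,0],0],[[0.011,0.0,0],0]]}}

```text
time_s: 17.12
position: [0.4864, 0.3213, 0.021]
ee_rot: [3.14, 0.001, 2.384]
ft_force: [-0.5, 0.6, 0.6]
width: 0.0855
```

```bash
python3 tz.py 20; python3 -c "
import cv2,numpy as np
from bench import imaging
a=imaging.capture('wrist')['img'][:,:,::-1];cv2.imwrite('pics/w20.png',a)"
```

```text
17.125 [0.48638083 0.3212995  0.02103687] [1.7992e+02 5.0000e-02 1.3660e+02] S [-0.1174  0.0713  0.021 ] F [-0.5  0.6  0.6]
```

View pics/tz20.png

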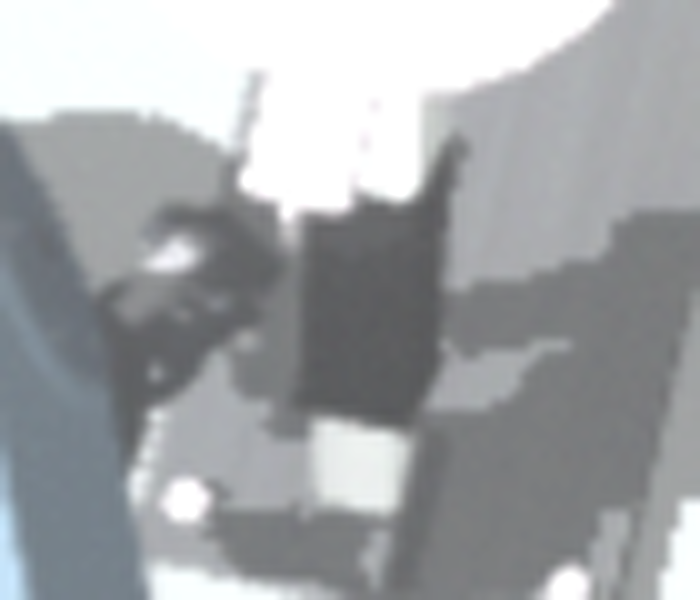

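View pics/w20.png

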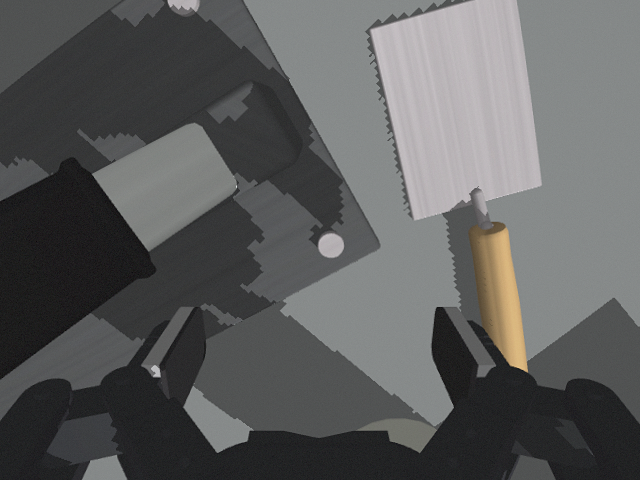

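Request:
{"name": "drive_tool", "arguments": {"moves": [[[-0.0026,0.0015,0],0],[[-0.0043,0.0025,0],0],[[-0.0043,0.0025,0],0]]}}

```text
time_s: 17.6
position: [0.4907, 0.3195, 0.0205]
ee_rot: [3.141, -0.0, 2.383]
ft_force: [-1.2, -0.0, 0.1]
width: 0.0855
```

Request:
{"name": "drive_tool", "arguments": {"moves": [[[-0.0035,0.002,0],0],[[-0.0035,0.002,0],0]]}}

```text
time_s: 17.85
position: [0.4955, 0.3192, 0.0209]
ee_rot: [3.14, 0.001, 2.384]
ft_force: [1.0, 3.9, -0.4]
width: 0.0856
```

```bash
python3 tz.py 21
```

```text
17.85 [0.49547462 0.31918929 0.02090518] [1.7988e+02 4.0000e-02 1.3659e+02] S [-0.1081  0.0713  0.0209] F [ 1.   3.9 -0.4]
```

View pics/tz21.png

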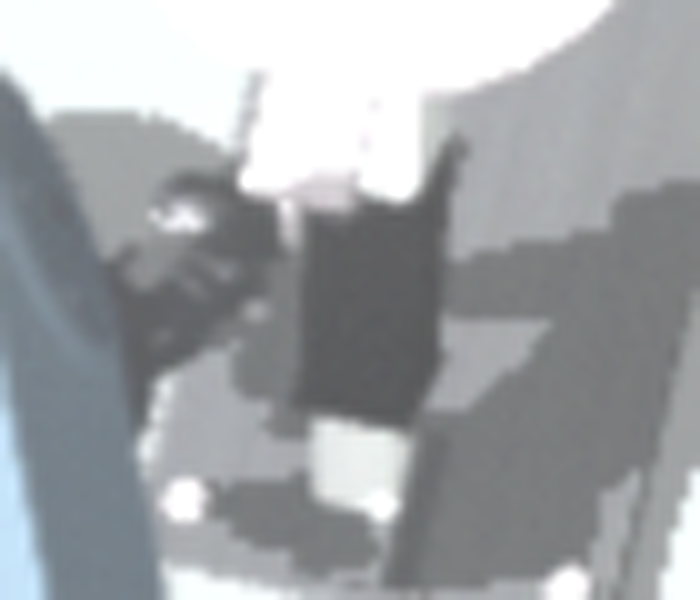

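Request:
{"name": "drive_tool", "arguments": {"moves": [[[-0.002,-0.0035,0],0],[[-0.004,-0.007,0],0],[[-0.0055,-0.0095,0],0],[[-0.0055,-0.0095,0],0]]}}

```text
time_s: 18.4
position: [0.4937, 0.3122, 0.0215]
ee_rot: [3.133, -0.0, 2.386]
ft_force: [6.5, 21.3, -6.3]
width: 0.0852
```

```bash
cat > fs.py <<'E'
from go import *
from bench import bot
s=bot.read_state();F=s["ft_force"];print(round(s["time_s"],2),"S",W2S(s["position"]).round(4),"Fs",[round(float(v),1) for v in (xh@F,yh@F,F[2])],"rot",np.degrees(s["ee_rot"]).round(2))
E
python3 fs.py
```

```text
18.4 S [-0.1082  0.0641  0.0215] Fs [1.3, 22.2, -6.3] rot [ 1.7950e+02 -3.0000e-02  1.3672e+02]
```

Request:
{"name": "drive_tool", "arguments": {"moves": [[[-0.0017,0.001,-0.002],0],[[-0.0017,0.001,-0.002],0]]}}

```text
time_s: 18.65
position: [0.4955, 0.3119, 0.024]
ee_rot: [3.133, -0.0, 2.386]
ft_force: [3.1, 20.1, 0.0]
width: 0.0853
```

```bash
python3 fs.py
```

```text
18.65 S [-0.1064  0.0643  0.024 ] Fs [-1.7, 20.3, 0.0] rot [ 1.7953e+02 -3.0000e-02  1.3673e+02]
```

Request:
{"name": "drive_tool", "arguments": {"moves": [[[-0.0017,0.001,-0.002],0],[[-0.0017,0.001,-0.002],0]]}}

```text
time_s: 18.9
position: [0.4979, 0.3115, 0.0264]
ee_rot: [3.133, 0.0, 2.386]
ft_force: [4.0, 18.8, 0.4]
width: 0.0852
```

```bash
python3 fs.py
```

```text
18.9 S [-0.104   0.0644  0.0264] Fs [-0.5, 19.3, 0.4] rot [1.7949e+02 1.0000e-02 1.3673e+02]
```

```bash
python3 tz.py 22
```

```text
18.9 [0.49788917 0.31146726 0.02638503] [1.7949e+02 1.0000e-02 1.3673e+02] S [-0.104   0.0644  0.0264] F [ 4.  18.8  0.4]
```

View pics/tz22.png

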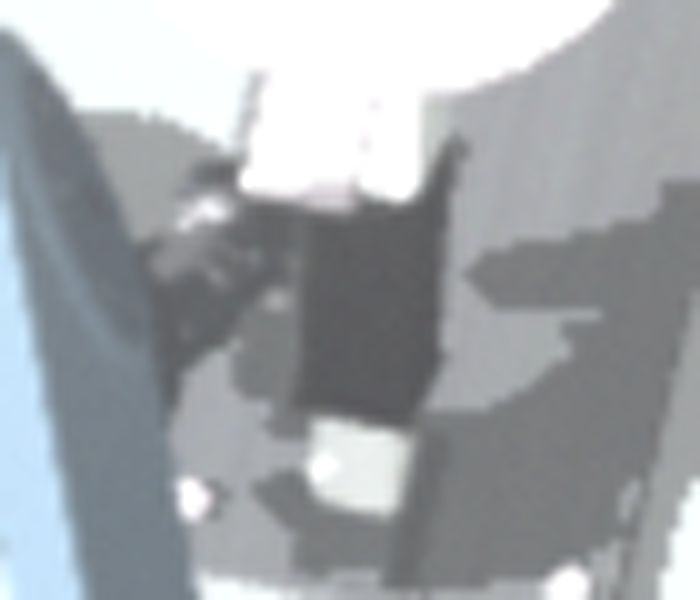

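Request:
{"name": "drive_tool", "arguments": {"moves": [[[0.008,0.013,0],0],[[0.018,0.03,-0.01],0],[[0.018,0.03,-0.06],0],[[0.018,0.03,-0.11],-10],[[0.018,0.03,-0.14],-20]]}}

```text
time_s: 19.58
position: [0.5041, 0.3412, 0.1673]
ee_rot: [3.14, 0.002, 2.738]
ft_force: [-0.0, 0.3, 0.5]
width: 0.0853
```

```bash
python3 fs.py; python3 - <<'E'
from go import *
from bench import bot
s=bot.read_state();y=np.degrees(s["ee_rot"][2]);print(s["joint_positions"].round(2),y)
print(shift(s["position"],y,S2W([-.112,.060,s["position"][2]]),168.55))
E
```

```text
19.57 S [-0.1048  0.0948  0.1673] Fs [-0.1, 0.3, 0.5] rot [1.7993e+02 1.3000e-01 1.5688e+02]
[ 0.4   0.29  1.56 -0.    1.3  -2.34] 156.88016440632143
([0.0013, -0.0355, 0.0], np.float64(-11.67))
```

Request:
{"name": "drive_tool", "arguments": {"moves": [[[0.001,-0.02,0],-10],[[0.001,-0.034,0.02],-12],[[0.001,-0.034,0.06],-12],[[0.001,-0.034,0.102],-12],[[0.001,-0.034,0.102],-12]]}}

```text
time_s: 20.2
position: [0.4855, 0.3087, 0.059]
ee_rot: [-3.137, -0.007, 2.942]
ft_force: [-0.1, 0.3, 0.6]
width: 0.0852
```

```bash
python3 fs.py; python3 tz.py 23; python3 -c "
import cv2,numpy as np
from bench import imaging
a=imaging.capture('wrist')['img'][:,:,::-1];cv2.imwrite('pics/w23.png',a)
a=imaging.capture('side')['img'][200:370,180:380,::-1];cv2.imwrite('pics/s23.png',cv2.resize(np.clip(a*1.7,0,255).astype(np.uint8),None,fx=3.5,fy=3.5,interpolation=2))"
```

```text
20.2 S [-0.1154  0.0588  0.059 ] Fs [-0.2, 0.3, 0.6] rot [-179.71   -0.4   168.54]
20.2 [0.48552185 0.30872813 0.05895461] [-179.71   -0.4   168.54] S [-0.1154  0.0588  0.059 ] F [-0.1  0.3  0.6]
```

View pics/tz23.png

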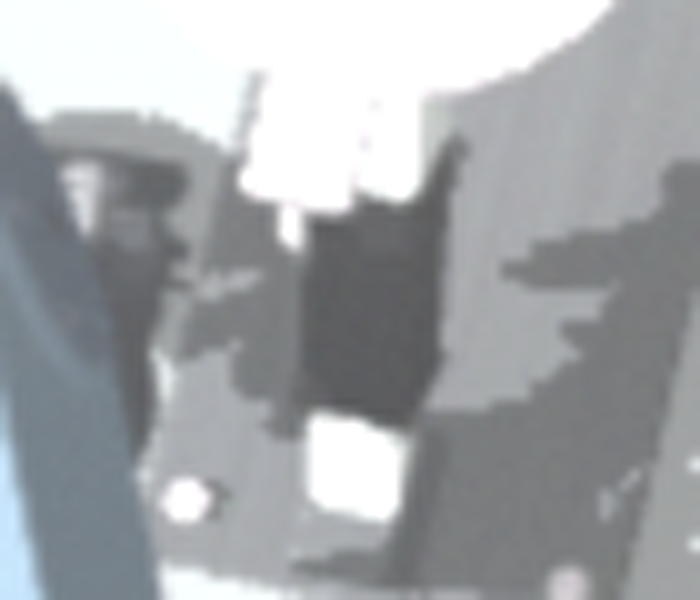

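View pics/w23.png

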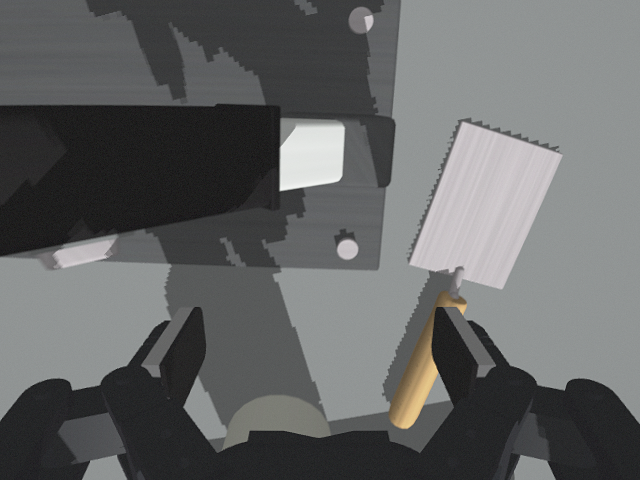

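View pics/s23.png

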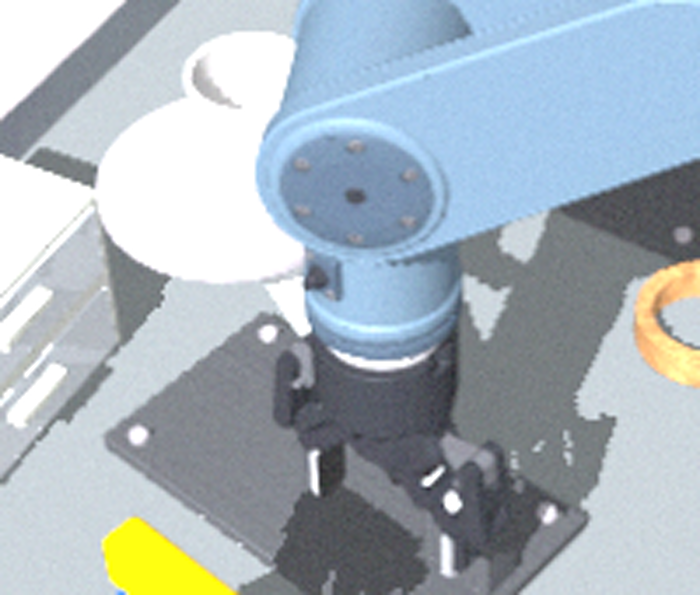

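Request:
{"name": "drive_tool", "arguments": {"moves": [[[-0.005,-0.008,0],0],[[-0.01,-0.016,0],0],[[-0.01,-0.019,0],0],[[-0.01,-0.019,0],0]]}}

```text
time_s: 20.85
position: [0.4949, 0.2894, 0.0627]
ee_rot: [3.142, 0.0, 2.941]
ft_force: [0.7, 0.6, 0.1]
width: 0.0854
```

```bash
python3 fs.py; python3 -c "
import cv2,numpy as np
from bench import imaging
a=imaging.capture('wrist')['img'][230:460,0:260,::-1];cv2.imwrite('pics/w24.png',cv2.resize(np.clip(a*1.8,0,255).astype(np.uint8),None,fx=2.6,fy=2.6,interpolation=2))"
```

```text
20.85 S [-0.1017  0.0423  0.0627] Fs [0.5, 0.8, 0.1] rot [180.     0.   168.53]
```

View pics/w24.png

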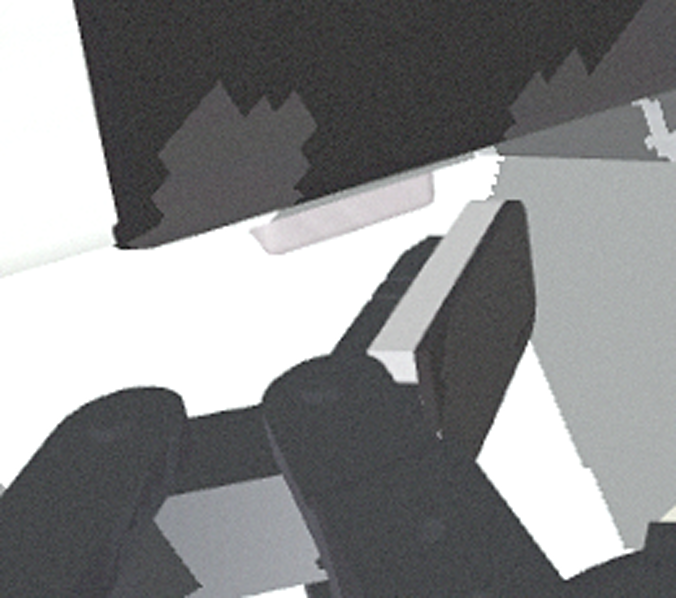

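Request:
{"name": "drive_tool", "arguments": {"moves": [[[-0.002,-0.004,-0.002],0],[[-0.003,-0.0055,-0.002],0],[[-0.003,-0.0055,-0.002],0]]}}

```text
time_s: 21.28
position: [0.4968, 0.2838, 0.0645]
ee_rot: [3.142, 0.0, 2.942]
ft_force: [-0.5, 0.2, 0.4]
width: 0.0854
```

Request:
{"name": "drive_tool", "arguments": {"moves": [[[0,-0.003,0],0],[[0,-0.003,0],0]]}}

```text
time_s: 21.52
position: [0.496, 0.2808, 0.0644]
ee_rot: [-3.142, -0.0, 2.942]
ft_force: [0.2, 0.1, 1.0]
width: 0.0855
```

```bash
python3 fs.py
```

```text
21.52 S [-0.0987  0.0341  0.0644] Fs [0.1, 0.2, 1.0] rot [-1.8000e+02 -1.0000e-02  1.6857e+02]
```

Request:
{"name": "drive_tool", "arguments": {"moves": [[[0,-0.003,0],0],[[0,-0.003,0],0]]}}

```text
time_s: 21.78
position: [0.4956, 0.2789, 0.0646]
ee_rot: [3.14, 0.0, 2.942]
ft_force: [2.1, 5.7, -2.9]
width: 0.0857
```

```bash
python3 fs.py; python3 -c "
import cv2,numpy as np
from bench import imaging
a=imaging.capture('wrist')['img'][230:460,0:260,::-1];cv2.imwrite('pics/w25.png',cv2.resize(np.clip(a*1.8,0,255).astype(np.uint8),None,fx=2.6,fy=2.6,interpolation=2))"
```

```text
21.77 S [-0.0986  0.0322  0.0646] Fs [0.7, 6.0, -2.9] rot [1.7989e+02 2.0000e-02 1.6859e+02]
```

View pics/w25.png

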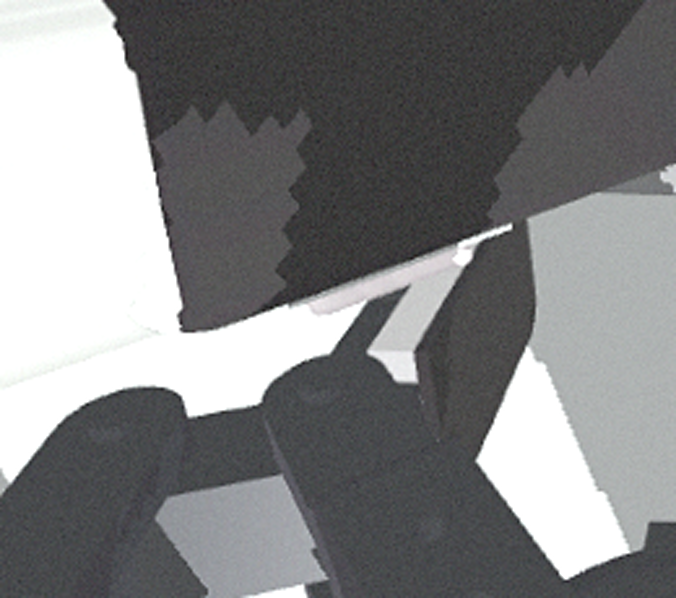

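Request:
{"name": "drive_tool", "arguments": {"moves": [[[0,-0.003,0],0],[[0,-0.005,0],0],[[0,-0.005,0],0]]}}

```text
time_s: 22.2
position: [0.4946, 0.2747, 0.0646]
ee_rot: [3.139, 0.0, 2.943]
ft_force: [1.6, 9.1, -1.7]
width: 0.0852
```

```bash
python3 fs.py
```

```text
22.2 S [-0.0986  0.0279  0.0646] Fs [-0.5, 9.2, -1.7] rot [1.7983e+02 2.0000e-02 1.6861e+02]
```

Request:
{"name": "drive_tool", "arguments": {"moves": [[[0,-0.003,0],0],[[0,-0.003,0],0]]}}

```text
time_s: 22.45
position: [0.4944, 0.2736, 0.0647]
ee_rot: [3.136, 0.001, 2.944]
ft_force: [4.1, 16.3, -5.5]
width: 0.086
```

```bash
python3 fs.py; python3 -c "
import cv2,numpy as np
from bench import imaging
a=imaging.capture('wrist')['img'][230:460,0:260,::-1];cv2.imwrite('pics/w26.png',cv2.resize(np.clip(a*1.8,0,255).astype(np.uint8),None,fx=2.6,fy=2.6,interpolation=2))"; python3 tz.py 26
```

```text
22.45 S [-0.0985  0.0268  0.0647] Fs [0.2, 16.8, -5.5] rot [1.7965e+02 8.0000e-02 1.6869e+02]
22.5 [0.49443837 0.27365291 0.06466528] [1.7966e+02 8.0000e-02 1.6869e+02] S [-0.0985  0.0268  0.0647] F [ 4.2 16.9 -6.1]
```

View pics/w26.png

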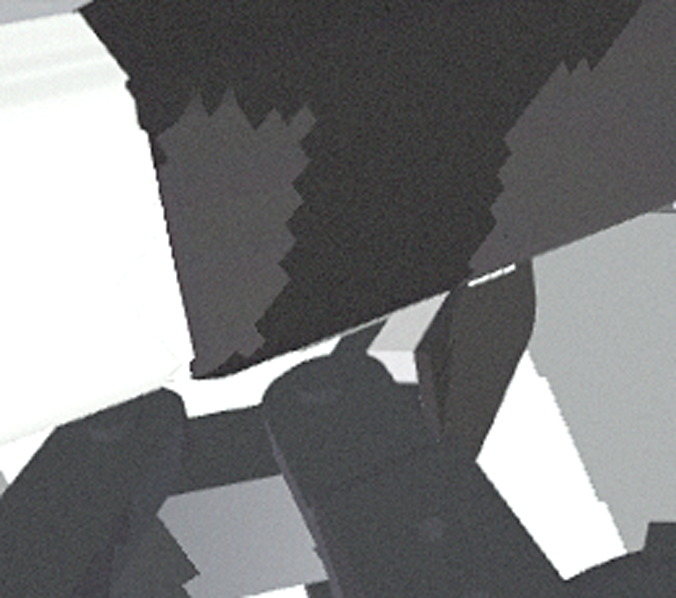

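View pics/tz26.png

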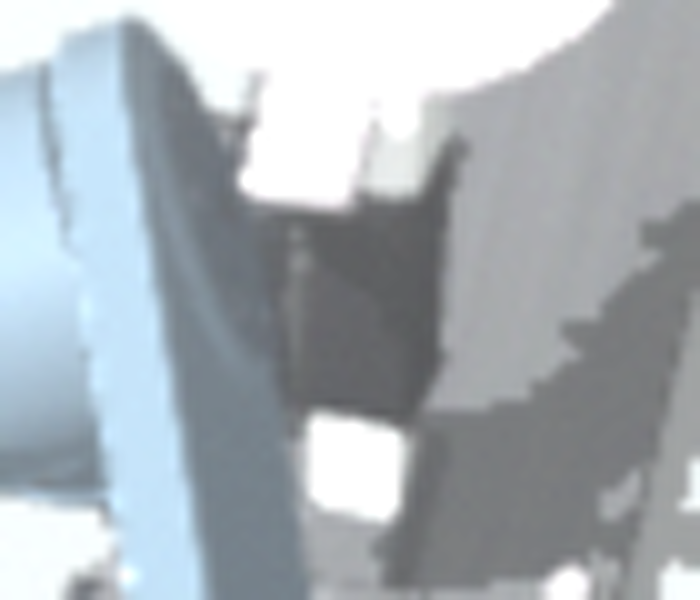

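Request:
{"name": "drive_tool", "arguments": {"moves": [[[-0.003,0,0],0],[[-0.005,0,0],0]]}}

```text
time_s: 22.8
position: [0.4974, 0.2729, 0.0646]
ee_rot: [3.137, -0.002, 2.944]
ft_force: [-6.3, 16.3, 2.2]
width: 0.0852
```

```bash
python3 fs.py
```

```text
22.8 S [-0.0955  0.0268  0.0646] Fs [-9.9, 14.3, 2.2] rot [ 1.7971e+02 -1.4000e-01  1.6870e+02]
```

Request:
{"name": "drive_tool", "arguments": {"moves": [[[-0.003,0,0],0],[[-0.003,0,0],0]]}}

```text
time_s: 23.05
position: [0.5, 0.2726, 0.0647]
ee_rot: [3.136, -0.003, 2.945]
ft_force: [-0.1, 17.8, -1.7]
width: 0.0852
```

```bash
python3 fs.py
```

```text
23.05 S [-0.0929  0.0271  0.0647] Fs [-4.2, 17.3, -1.7] rot [ 1.7971e+02 -1.5000e-01  1.6871e+02]
```

```bash
python3 tz.py 27;python3 -c "
import cv2,numpy as np
from bench import imaging
a=imaging.capture('wrist')['img'][230:460,0:260,::-1];cv2.imwrite('pics/w27.png',cv2.resize(np.clip(a*1.8,0,255).astype(np.uint8),None,fx=2.6,fy=2.6,interpolation=2))"
```

```text
23.05 [0.49995116 0.27263287 0.0647348 ] [ 1.7971e+02 -1.5000e-01  1.6871e+02] S [-0.0929  0.0271  0.0647] F [-0.1 17.8 -1.7]
```

View pics/tz27.png

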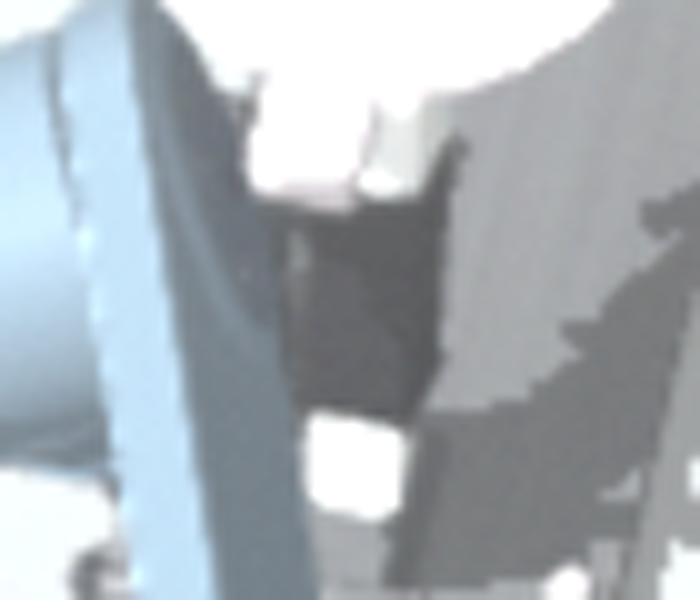

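View pics/w27.png

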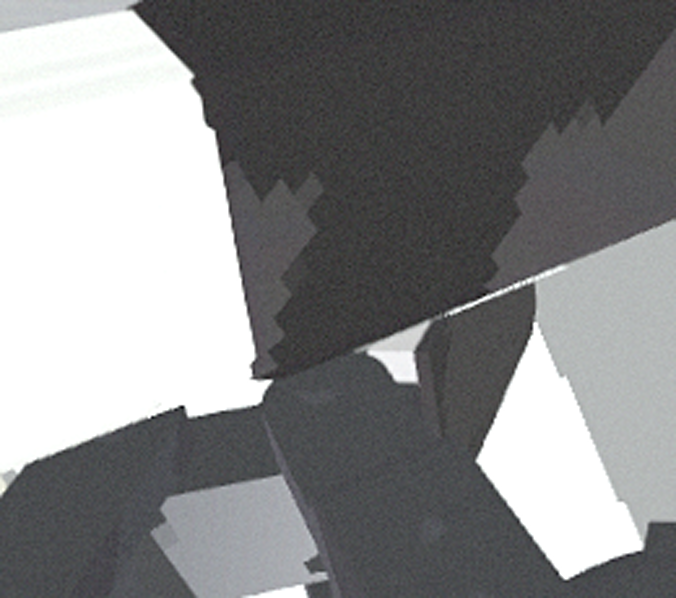

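Request:
{"name": "drive_tool", "arguments": {"moves": [[[-0.003,0,0],0],[[-0.003,0,0],0]]}}

```text
time_s: 23.4
position: [0.5054, 0.2726, 0.0652]
ee_rot: [3.134, 0.002, 2.945]
ft_force: [3.4, 21.4, -3.1]
width: 0.0854
```

```bash
python3 fs.py
```

```text
23.4 S [-0.0876  0.0284  0.0652] Fs [-1.7, 21.6, -3.1] rot [1.7957e+02 1.1000e-01 1.6873e+02]
```

Request:
{"name": "drive_tool", "arguments": {"moves": [[[-0.003,0,0],0],[[-0.003,0,0],0]]}}

```text
time_s: 23.65
position: [0.5077, 0.2721, 0.0652]
ee_rot: [3.134, 0.001, 2.945]
ft_force: [0.8, 20.4, -2.3]
width: 0.0852
```

```bash
python3 fs.py
```

```text
23.65 S [-0.0853  0.0284  0.0652] Fs [-4.0, 20.0, -2.3] rot [1.7958e+02 4.0000e-02 1.6873e+02]
```

Request:
{"name": "drive_tool", "arguments": {"moves": [[[-0.003,0,0],0],[[-0.003,0,0],0]]}}

```text
time_s: 23.9
position: [0.5089, 0.2718, 0.0649]
ee_rot: [3.135, -0.002, 2.945]
ft_force: [-7.4, 20.6, 3.2]
width: 0.0853
```

```bash
python3 fs.py; python3 -c "
import cv2,numpy as np
from bench import imaging
a=imaging.capture('wrist')['img'][:,:,::-1];cv2.imwrite('pics/w28.png',np.clip(a*1.6,0,255).astype(np.uint8))
a=imaging.capture('side')['img'][200:370,180:380,::-1];cv2.imwrite('pics/s28.png',cv2.resize(np.clip(a*1.7,0,255).astype(np.uint8),None,fx=3.5,fy=3.5,interpolation=2))"; python3 tz.py 28
```

```text
23.9 S [-0.084   0.0283  0.0649] Fs [-12.0, 18.3, 3.2] rot [ 1.7963e+02 -1.4000e-01  1.6874e+02]
24.0 [0.50886565 0.27180055 0.06493521] [ 1.7963e+02 -1.3000e-01  1.6875e+02] S [-0.0841  0.0284  0.0649] F [-6.7 22.2  4. ]
```

View pics/w28.png

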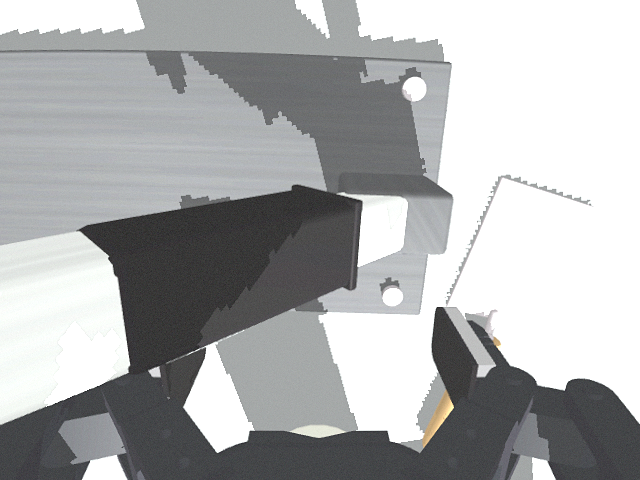

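View pics/s28.png

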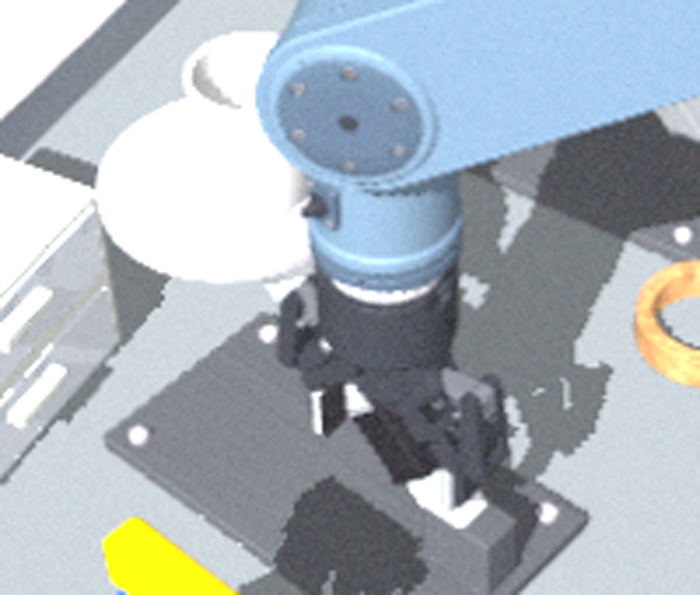

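View pics/tz28.png

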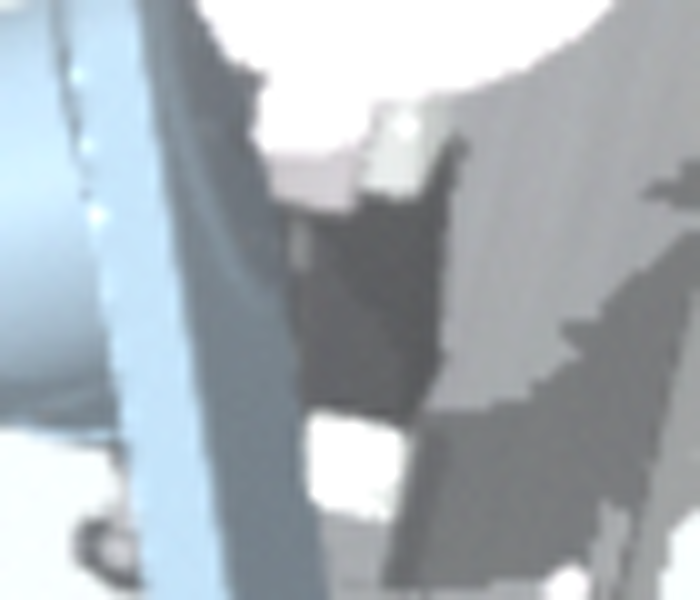

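Request:
{"name": "drive_tool", "arguments": {"moves": [[[-0.002,0,-0.002],0],[[-0.003,0,-0.003],0]]}}

```text
time_s: 24.3
position: [0.5109, 0.2712, 0.0673]
ee_rot: [3.136, -0.004, 2.945]
ft_force: [-8.7, 22.9, -0.3]
width: 0.0854
```

```bash
python3 fs.py
```

```text
24.3 S [-0.082   0.0283  0.0673] Fs [-13.8, 20.3, -0.3] rot [179.66  -0.23 168.76]
```

Request:
{"name": "drive_tool", "arguments": {"moves": [[[-0.002,0,-0.002],0],[[-0.003,0,-0.003],0]]}}

```text
time_s: 24.55
position: [0.5137, 0.2706, 0.0702]
ee_rot: [3.136, -0.004, 2.945]
ft_force: [-9.0, 20.5, -0.1]
width: 0.085
```

```bash
python3 fs.py; python3 tz.py 29
```

```text
24.55 S [-0.0791  0.0283  0.0702] Fs [-13.5, 17.8, -0.1] rot [179.68  -0.24 168.76]
24.55 [0.51367698 0.27055054 0.07020505] [179.68  -0.24 168.76] S [-0.0791  0.0283  0.0702] F [-9.  20.5 -0.1]
```

View pics/tz29.png

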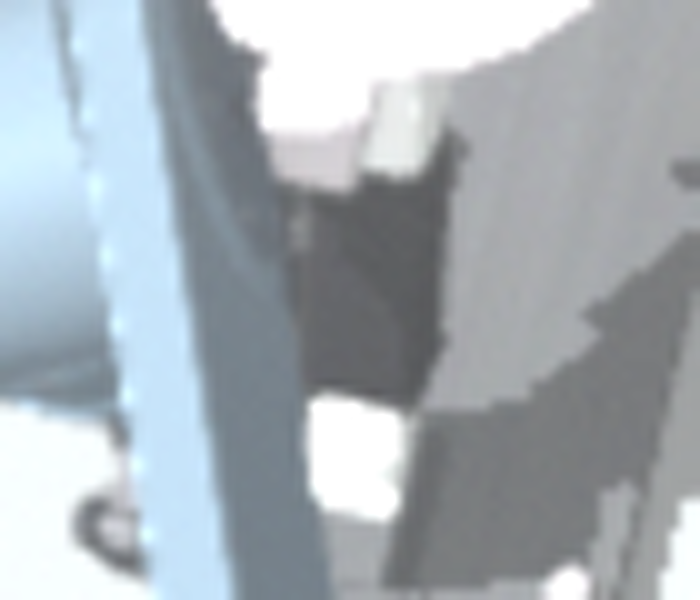

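Request:
{"name": "drive_tool", "arguments": {"moves": [[[-0.0015,0,-0.0015],0],[[-0.003,0,-0.003],0],[[-0.0045,0,-0.0045],0],[[-0.006,0,-0.006],0],[[-0.006,0,-0.006],0]]}}

```text
time_s: 25.22
position: [0.5196, 0.2691, 0.0763]
ee_rot: [3.136, -0.004, 2.945]
ft_force: [-9.6, 20.3, -0.3]
width: 0.0857
```

```bash
python3 fs.py; cat > tube.py <<'E'
# tube travel from top view: lower edge of collar against bright pole, along row profile
import sys,cv2,numpy as np
from bench import imaging
def trav(a,b):
    A=a[262:280,236:246].mean(2);B=b[262:280,236:246].mean(2)
    f=lambda M:[np.interp(120,M[:,j][:12],np.arange(12)) if 0 else (np.argmax(M[:,j]>110)) for j in range(M.shape[1])]
    return f(A),f(B)
E
python3 tz.py 30
```

```text
25.23 S [-0.073   0.0283  0.0763] Fs [-14.1, 17.5, -0.3] rot [179.69  -0.24 168.75]
25.225 [0.51959421 0.26914757 0.07625707] [179.69  -0.24 168.75] S [-0.073   0.0283  0.0763] F [-9.6 20.3 -0.3]
```

View pics/tz30.png

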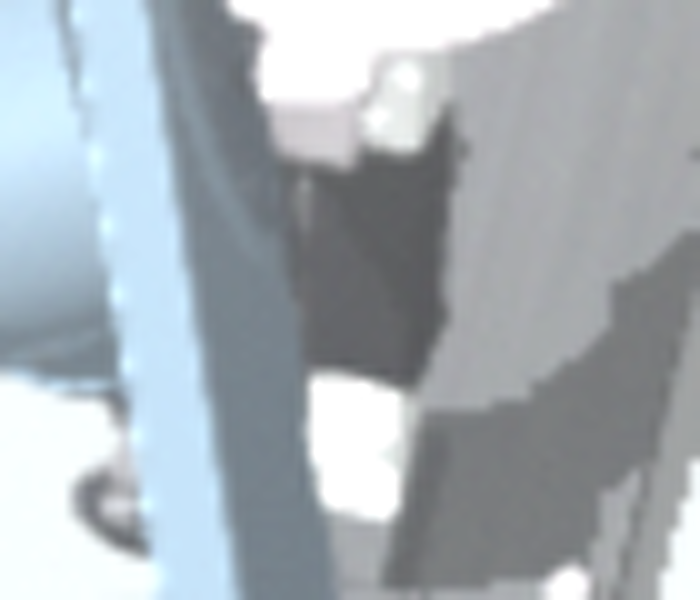

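Request:
{"name": "drive_tool", "arguments": {"moves": [[[0.001,0.006,0],0],[[0.003,0.015,0],0],[[0.025,0.015,-0.01],0],[[0.055,0.0,-0.04],0],[[0.06,-0.02,-0.048],0]]}}

```text
time_s: 25.9
position: [0.4592, 0.2571, 0.1261]
ee_rot: [3.141, 0.002, 2.943]
ft_force: [0.5, -0.5, 0.4]
width: 0.0854
```

```bash
python3 fs.py; python3 tz.py 31; python3 -c "
import cv2,numpy as np
from bench import imaging
a=imaging.capture('wrist')['img'][:,:,::-1];cv2.imwrite('pics/w31.png',np.clip(a*1.5,0,255).astype(np.uint8))
a=imaging.capture('side')['img'][180:350,180:380,::-1];cv2.imwrite('pics/s31.png',cv2.resize(np.clip(a*1.7,0,255).astype(np.uint8),None,fx=3.5,fy=3.5,interpolation=2))"
```

```text
25.9 S [-0.1289  0.0025  0.1261] Fs [0.6, -0.3, 0.4] rot [1.7996e+02 1.1000e-01 1.6865e+02]
25.9 [0.45922087 0.25709817 0.12612427] [1.7996e+02 1.1000e-01 1.6865e+02] S [-0.1289  0.0025  0.1261] F [ 0.5 -0.5  0.4]
```

View pics/w31.png

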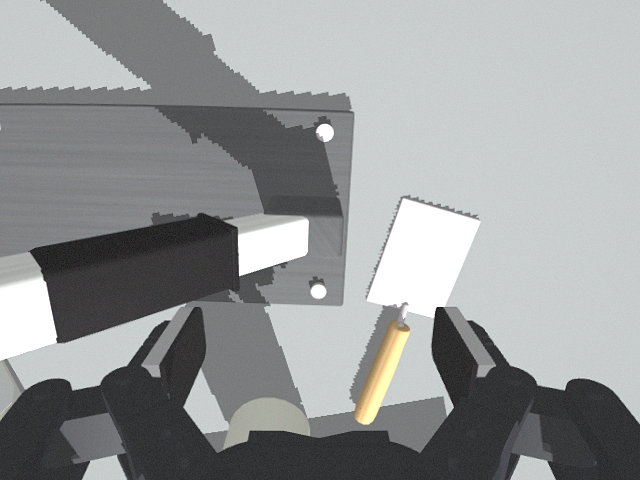

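View pics/s31.png

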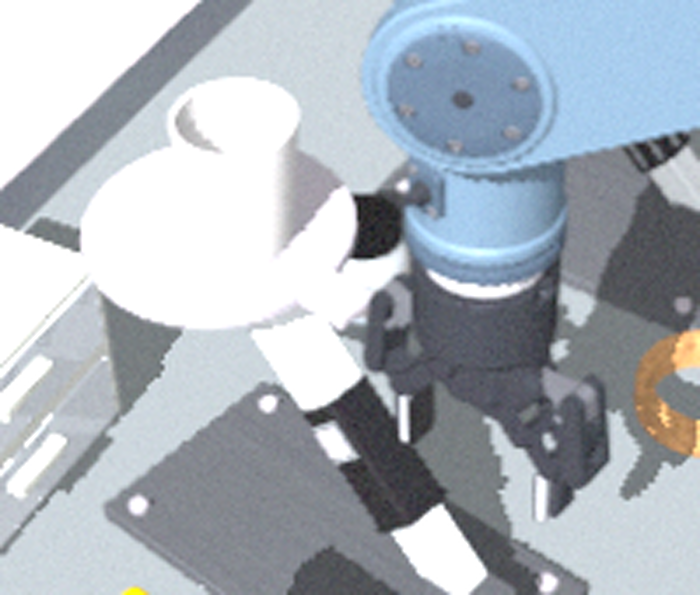

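View pics/tz31.png

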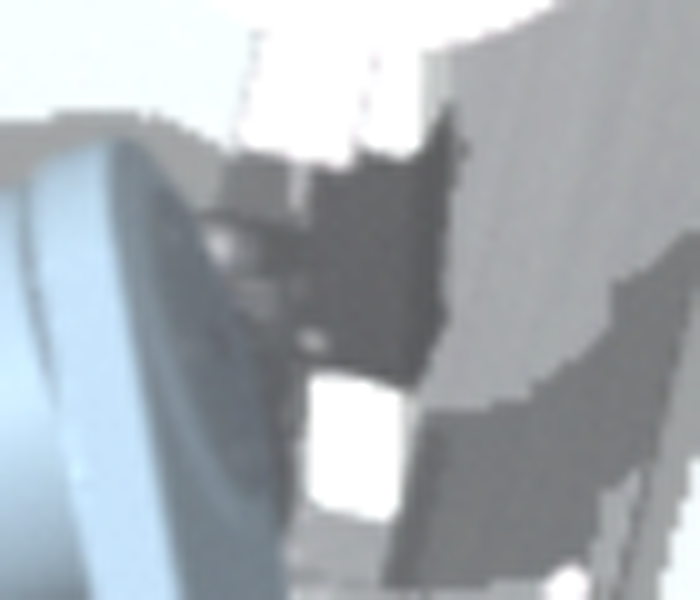

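Request:
{"name": "drive_tool", "arguments": {"moves": [[[-0.004,-0.001,0],0],[[-0.008,-0.002,0],0],[[-0.01,-0.002,0],0]]}}

```text
time_s: 26.42
position: [0.4694, 0.2527, 0.124]
ee_rot: [-3.141, -0.001, 2.942]
ft_force: [0.4, 0.1, 0.4]
width: 0.0853
```

```bash
python3 fs.py
```

```text
26.43 S [-0.118   0.0006  0.124 ] Fs [0.3, 0.2, 0.4] rot [-1.7998e+02 -4.0000e-02  1.6855e+02]
```

Request:
{"name": "drive_tool", "arguments": {"moves": [[[-0.003,0,0],0],[[-0.005,0,0],0]]}}

```text
time_s: 26.68
position: [0.4741, 0.2518, 0.1244]
ee_rot: [-3.142, -0.0, 2.942]
ft_force: [-0.0, 0.5, -0.3]
width: 0.0853
```

```bash
python3 fs.py
```

```text
26.68 S [-0.1132  0.0008  0.1244] Fs [-0.1, 0.5, -0.3] rot [-1.8000e+02 -1.0000e-02  1.6857e+02]
```

Request:
{"name": "drive_tool", "arguments": {"moves": [[[-0.002,0,0],0],[[-0.004,0,0],0]]}}

```text
time_s: 26.92
position: [0.4754, 0.2515, 0.1238]
ee_rot: [-3.141, -0.005, 2.942]
ft_force: [-12.5, 3.9, 2.5]
width: 0.0853
```

```bash
python3 fs.py;python3 -c "
import cv2,numpy as np
from bench import imaging
a=imaging.capture('side')['img'][180:350,180:380,::-1];cv2.imwrite('pics/s32.png',cv2.resize(np.clip(a*1.4,0,255).astype(np.uint8),None,fx=3.5,fy=3.5,interpolation=2))"
```

```text
26.93 S [-0.1118  0.0008  0.1238] Fs [-13.1, 0.9, 2.5] rot [-179.97   -0.29  168.59]
```

View pics/s32.png

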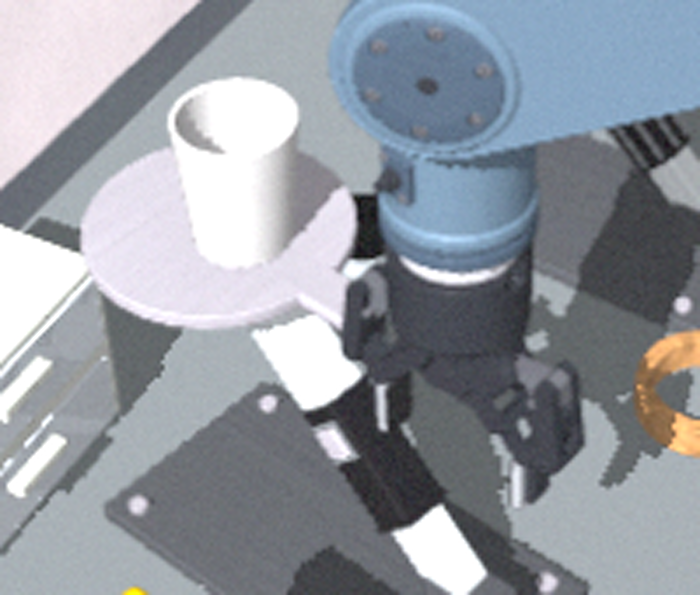

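Request:
{"name": "drive_tool", "arguments": {"moves": [[[-0.002,0,-0.002],0],[[-0.004,0,-0.004],0],[[-0.006,0,-0.006],0],[[-0.008,0,-0.008],0],[[-0.01,0,-0.01],0]]}}

```text
time_s: 27.6
position: [0.481, 0.2498, 0.1309]
ee_rot: [-3.139, -0.014, 2.943]
ft_force: [-14.5, 5.4, -5.3]
width: 0.0855
```

```bash
python3 fs.py;python3 -c "
import cv2,numpy as np
from bench import imaging
a=imaging.capture('side')['img'][180:350,180:380,::-1];cv2.imwrite('pics/s33.png',cv2.resize(np.clip(a*1.4,0,255).astype(np.uint8),None,fx=3.5,fy=3.5,interpolation=2))"
```

```text
27.6 S [-0.1061  0.0005  0.1309] Fs [-15.4, 1.9, -5.3] rot [-179.84   -0.78  168.64]
```

View pics/s33.png

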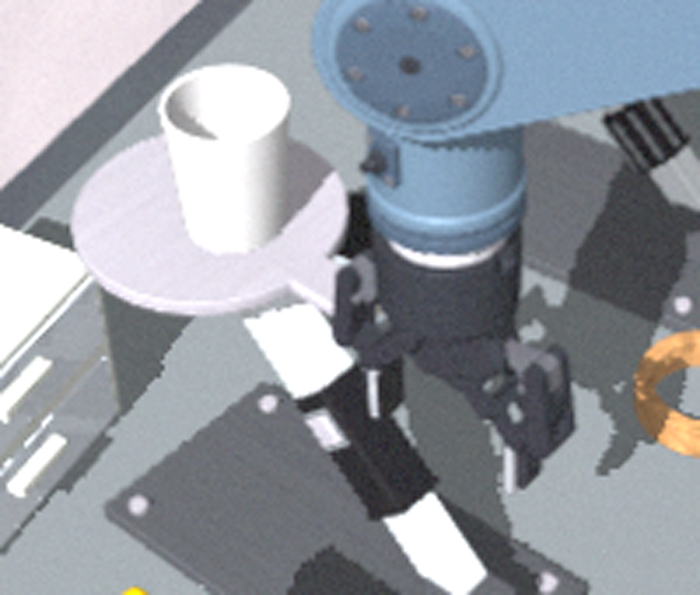

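Request:
{"name": "drive_tool", "arguments": {"moves": [[[-0.0015,0,-0.0015],0],[[-0.003,0,-0.003],0],[[-0.0045,0,-0.0045],0],[[-0.006,0,-0.006],0]]}}

```text
time_s: 28.15
position: [0.4868, 0.2484, 0.1369]
ee_rot: [-3.138, -0.014, 2.943]
ft_force: [-15.1, 4.3, -5.7]
width: 0.0855
```

```bash
python3 fs.py
```

```text
28.15 S [-0.1001  0.0005  0.1369] Fs [-15.7, 0.7, -5.7] rot [-179.81   -0.79  168.63]
```

Request:
{"name": "drive_tool", "arguments": {"moves": [[[-0.001,0,-0.001],0],[[-0.002,0,-0.002],0],[[-0.003,0,-0.003],0]]}}

```text
time_s: 28.52
position: [0.4897, 0.2477, 0.1399]
ee_rot: [-3.138, -0.014, 2.943]
ft_force: [-16.3, 3.9, -4.6]
width: 0.085
```

```bash
python3 fs.py
```

```text
28.52 S [-0.0971  0.0005  0.1399] Fs [-16.8, -0.0, -4.6] rot [-179.8    -0.79  168.63]
```

Request:
{"name": "drive_tool", "arguments": {"moves": [[[-0.001,0,-0.001],0],[[-0.002,0,-0.002],0]]}}

```text
time_s: 28.78
position: [0.4934, 0.2474, 0.1428]
ee_rot: [-3.139, -0.01, 2.943]
ft_force: [-10.3, 3.2, -2.6]
width: 0.0851
```

Request:
{"name": "drive_tool", "arguments": {"moves": [[[-0.001,0,-0.001],0],[[-0.002,0,-0.002],0]]}}

```text
time_s: 29.02
position: [0.4941, 0.2473, 0.144]
ee_rot: [-3.139, -0.013, 2.943]
ft_force: [-15.9, 5.8, -7.7]
width: 0.0853
```

```bash
python3 fs.py
```

```text
29.02 S [-0.0927  0.001   0.144 ] Fs [-16.8, 1.9, -7.7] rot [-179.85   -0.76  168.63]
```

Request:
{"name": "drive_tool", "arguments": {"moves": [[[-0.001,0,-0.001],0],[[-0.002,0,-0.002],0]]}}

```text
time_s: 29.28
position: [0.4937, 0.2472, 0.1445]
ee_rot: [-3.138, -0.018, 2.944]
ft_force: [-19.9, 8.2, -10.9]
width: 0.0854
```

```bash
python3 fs.py;python3 -c "
import cv2,numpy as np
from bench import imaging
a=imaging.capture('side')['img'][180:350,180:380,::-1];cv2.imwrite('pics/s34.png',cv2.resize(np.clip(a*1.4,0,255).astype(np.uint8),None,fx=3.5,fy=3.5,interpolation=2))"
```

```text
29.27 S [-0.0931  0.0009  0.1445] Fs [-21.3, 3.3, -10.9] rot [-179.8    -1.04  168.66]
```

View pics/s34.png

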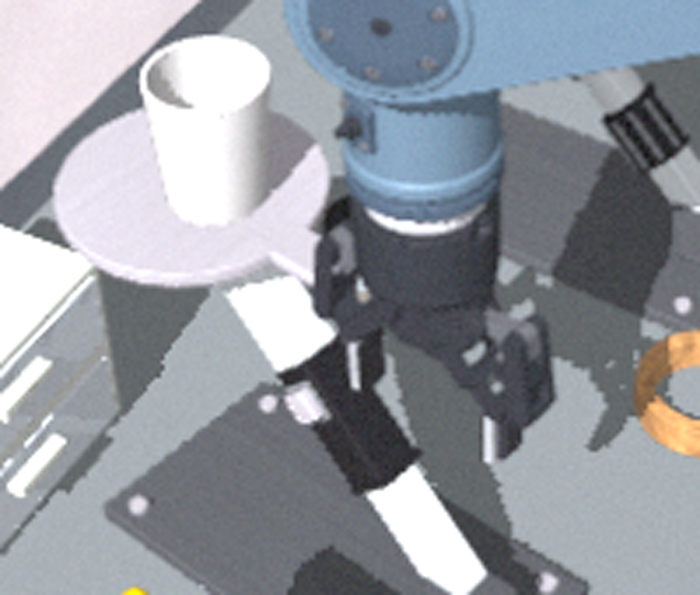

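Request:
{"name": "drive_tool", "arguments": {"moves": [[[0.006,0,0.006],0],[[0.02,0,0.006],0],[[0.05,0,0],0],[[0.1,0,-0.05],0],[[0.13,0,-0.1],0]]}}

```text
time_s: 29.95
position: [0.3747, 0.2712, 0.247]
ee_rot: [-3.141, -0.001, 2.942]
ft_force: [1.0, 0.4, 0.9]
width: 0.0852
```

```bash
python3 fs.py; python3 snap.py 40 side top wrist; python3 -c "
import cv2,numpy as np
a=cv2.imread('pics/side40.png')[180:350,180:380];cv2.imwrite('pics/s40.png',cv2.resize(np.clip(a*1.4,0,255).astype(np.uint8),None,fx=3.5,fy=3.5,interpolation=2))"
```

```text
29.95 S [-0.2144 -0.0034  0.247 ] Fs [0.9, 0.6, 0.9] rot [-1.7996e+02 -6.0000e-02  1.6855e+02]
29.95 [0.37473282 0.27120137 0.24704344] [-1.7996e+02 -6.0000e-02  1.6855e+02] S [-0.2144 -0.0034  0.247 ] F [1.  0.4 0.9]
```

View pics/s40.png

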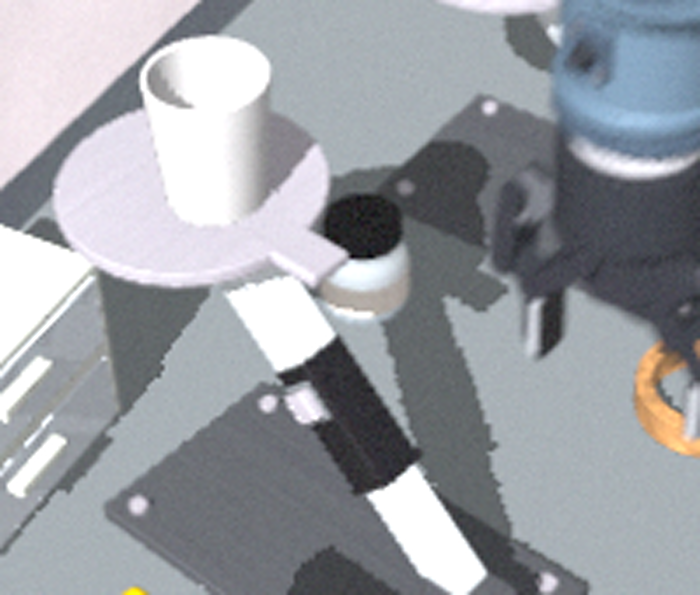

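View pics/top40.png

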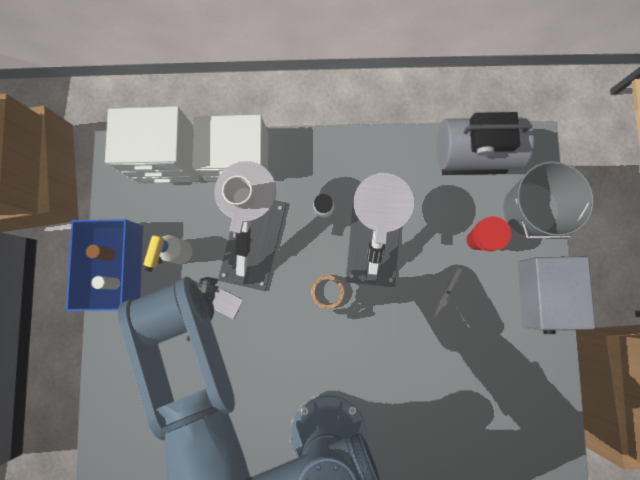

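View pics/wrist40.png

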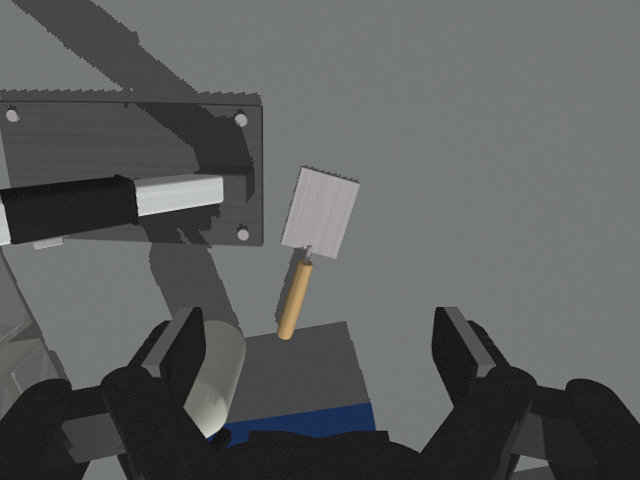

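```bash
python3 - <<'E'
from geo import *
from bench import imaging
S=imaging.capture("side")
def t_of(px):
    o,d=ray(S,px);s=(.0177-yh@(o-O))/(yh@d);p=W2S(o+s*d);return ((p[0]+.12)+(p[2]-.045))*r
print("travel lower corner",t_of((284.3-.36,320.6-.36))-t_of((293.6-.43,338.9-.43)))
a=cv2.imread("pics/side40.png")[280:335,250:305];b=cv2.imread("pics/side0.png")[290:345,260:315]
cv2.imwrite("pics/cmp.png",np.hstack([cv2.resize(np.clip(i*2.2,0,255).astype(np.uint8),None,fx=7,fy=7,interpolation=2) for i in(b,a)]))
E
```

```text
travel lower corner 0.04452181222914808
```

View pics/cmp.png

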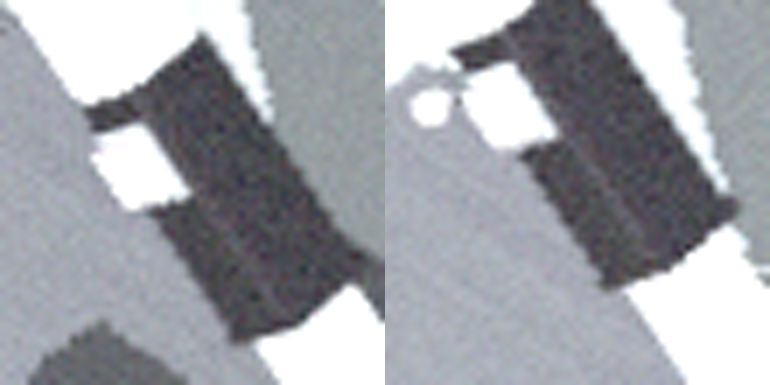

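```bash
python3 - <<'E'
import cv2,numpy as np
a=cv2.imread("pics/top0.png").astype(int);b=cv2.imread("pics/top40.png").astype(int)
for n,(x0,x1,y0,y1) in dict(bottle=(143,192,232,272),jar=(310,337,190,218),tape=(308,348,273,310),cups=(464,514,214,252),airbrush=(430,466,264,320),spatula=(218,245,288,320)).items():
    print(n,abs(a[y0:y1,x0:x1]-b[y0:y1,x0:x1]).mean().round(1))
from bench import job; print(job.hand_in())
E
```

```text
bottle 1.2
jar 9.5
tape 3.1
cups 1.3
airbrush 43.9
spatula 2.1
the job is handed in; nothing more can be done
None
```

I raised the plate by one notch, and the button has sprung out into the next hole. I then backed the gripper clear of the stand and handed the job in at about 30 s.

**How it was done:** The move interface can't tilt the tool, so the leaning grasp you describe wasn't possible.
1. I kept the gripper upright and pressed the button in with the side of one finger.
2. With the button held in, I slid the tube about 17 mm by pushing the gripper's body against the end of the plate's tab.
3. I let go of the button and pushed the tab up along the pole with the back of the finger until the tube stopped.

**Failed attempts:** Several earlier tries with the finger backs slipped off or hit the collar. One push on the button's side moved the tube about 2 mm, within its play. The highest force I read was about 33 N, while pressing the button in one of these tries.

**Last checks:**
- **Tube travel:** it measured 44.5 mm from the side picture. The arm's travel gave about 44 mm; the next hole was expected at 38–52 mm.
- **Lock:** the tube stopped dead while the push force kept rising. The button stands as far out as it did at the start.
- **Cup and arm:** the cup is upright on the plate, and the arm is touching nothing.
- **Bystanders:** the bottle, tape, cups and spatula look unchanged from above. The jar (difference 9.5) and the airbrush (difference 43.9) did not match the first picture. They look to be in the same place and the airbrush now lies in the arm's shadow, but I didn't measure either one again.

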